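# Press the battery pack home in the charger and shut its gate

### The job

Pull the charger's front gate down, put the tall black battery pack with the yellow top upright into the bay (either way round) and press it fully home, without forcing it, so that it sits level on the floor of the bay. Then push the gate fully back up over the pack and let go; leave the other things on the trolley where they are.

Things in the scene. Friction and masses are not known exactly. Their poses are not given: they have to be found in the camera images.
- pack: tall black battery pack with a yellow top, a block 120 (its x) x 64 (its y) x 56 mm (z), about 0.45 kg, standing upright on the trolley top. Origin at the centre of its underside.
- charger: fixed red battery charger, a block 190 (its x) x 130 (y) x 60 mm (z); origin at the centre of its underside; its -x side, with the gate, faces the robot. Two grey sprung leaves, 50 mm long, lean out of the bay's long walls, up to 4 mm at their lower edge: they stop the pack about halfway in; it must be pressed past them, roughly 15 to 25 N, down to the floor.
- bay (a point): centre of the mouth of the bay, the open recess in the charger's top: 123 (x) x 67 mm (y), 50 mm deep, 3 mm chamfer. The point is level with the charger's top, 60 mm above the trolley top and 22 mm from the charger's centre towards the gate; axes as the charger's. A pack that is home stands 6 mm proud, so it cannot be held by its sides all the way in.
- gate (a joint): angle of the black gate on the charger's front, hinged at its bottom: 0 = upright, shut; grows as its top is pulled down towards the robot (charger's -x); 1.0 rad = fully down on its stop. Stiff hinge: it stays where it is left (about 2 N at the tip).
- gate_hinge (a point): middle of the gate's hinge line, 12 mm above the trolley top, 99 mm in front of the charger's centre; it runs along the charger's y. Its z axis runs up the gate's plate, 6 mm thick, 70 mm wide, reaching 90 mm from the hinge.
- gate_tip (a point): middle of the gate plate's yellow top edge. On the plate's charger side a 5 mm thick flange, its top 28 mm below this edge, juts 34 mm over the bay: shut, it covers the first 20 mm of the bay, 3 mm above a pack that is home. The plate above the flange is the place to pull or push.
- spare_pack: lower black battery pack with a blue top, 100 x 60 x 40 mm, to be left alone. Origin at the centre of its underside.
- screwdriver: screwdriver with a red handle, 200 mm, lying; bystander. Origin under its middle.
- wrench: steel wrench, 180 mm, lying; bystander. Origin under its middle.
- spray_can: upright spray can with a green label, 60 mm diameter, 170 mm high; bystander. Origin at the centre of its underside.
Not all that is in view belongs to the job. What is shaped like the charger but purple is not meant.

How it is judged (in metres and radians):
On the way, in this order (a step that is already met when the one before it is completed fails the run):
1. the gate is pulled down, clear of the bay (0.7 rad or more) (value of joint gate above 0.7 rad), for 0.2 s.
2. the pack is pressed home on the floor of the bay, level (z of pack in the frame of bay below -0.0475 m and horizontal distance between pack and bay below 0.005 m and angle between pack's own z axis and vertical below 0.04 rad), for 0.2 s.
At the end, for the whole second after the job is handed in: the pack sits upright in the bay with its underside within 2.5 mm of the bay's floor, within 5 mm of the bay's centre and level within 0.04 rad, at rest, and the gate is shut to within 0.08 rad (all of step 2 and value of joint gate below 0.08 rad and linear speed of pack below 0.02 m/s); the robot touches nothing.
It fails at once if the pack is forced into the charger with more than 100 N (contact force between pack and charger above 100 N).
It fails at once if the spare pack is moved by more than 30 mm (distance of spare_pack from where it was at the start of the episode above 0.03 m).
It fails at once if the screwdriver is moved by more than 30 mm (distance of screwdriver from where it was at the start of the episode above 0.03 m).
It fails at once if the wrench is moved by more than 30 mm (distance of wrench from where it was at the start of the episode above 0.03 m).
It fails at once if the spray can is moved by more than 30 mm (distance of spray_can from where it was at the start of the episode above 0.03 m).
It also fails if it takes over 72 s, if anything falls off the work surface, if the arm or the gripper's body presses on something with over 40 N, if the wrist force passes 120 N, or if a joint passes its speed limit or range.

### The arm

A 6-joint arm with a two-finger parallel gripper is mounted at the origin on the work surface. World frame = base frame: x ahead of the robot, y to its left, z up, the work surface at z = 0. Lengths are in m, angles in degrees, forces in N, time in s.
With the tool pointing down it reaches from about 0.275 to 0.875 m from the base axis. Payload 12.5 kg.
Tool frame: the origin (TCP) lies on the centre line of the jaws, within the pads' length; the fingertips stand 25 mm ahead of it and the grasp point (between the pads) lies 6 mm ahead of it (ctrl.tip_extent is the distance from the TCP to the fingertips, in m); z points along the fingers, y is the line along which they close (so a half turn about z gives the same grasp; the last joint's range is limited). The gripper opens to 85 mm and grips with 20 to 120 N. Pads are 22 mm wide; open, the fingers measure 114 mm over their backs; the gripper's body (76 mm by 85 mm) begins 54 mm behind the grasp point. The pads swing forward as they close: fully open they stand 13 mm farther back than shut.
Start: joints at [64.71, 20.094, 94.641, -0, 65.266, -4.847], TCP at [0.192, 0.515, 0.256] pointing down, gripper open.
Joint ranges: [-157.81, 157.81], [-45, 120.19], [0.68, 151.7], [-89.99, 269.99], [4.06, 180], [-164.3, 164.3]. Speed limits (degrees/s): [127.2, 127.2, 159.86, 180, 180, 180].

### API

Orientations are given as a 3x3 rotation matrix whose columns are the frame's x, y, z axes.
In Python, from bench import ctrl gives the robot as it stands. The module is installed in compiled form; this text tells all that it offers.
- The arm moves only by the tool jog_arm, never from a script. Its argument "series" is a list of rows, each a list of 7 numbers: the shift along the tool's x, y, z in m, then the turn, a rotation vector about the tool's x, y, z in rad, then the opening, from 0 (shut) to 1 (fully open). A call has 1 to 5 rows; each row shifts and turns the commanded pose from where the row before left it, along the tool's axes as they then stand; what a row does not reach is not made up. A row lasts 1/12 s, in which the tool goes at most 41.7 mm and 7.16 degrees, less where a joint would pass 70% of its speed; a pose out of reach is approached as far as the arm can. A call with a gripper value outside its range is refused whole. The fingers move at their own pace and stop on an object; "grip_force" is the grip in N (left out, the last holds). Time passes only in rows, so rows that do not move let the fingers close. It gives the time, the measured TCP pose, the force, the opening and the grip force at its end, in the units of the state.
- ctrl.observe(): the state, without advancing time (a new reading comes with each control period).
- ctrl.capture(name): name is "side" or "top"; returns the picture (400x640x3 uint8, blue, green, red); there is no depth.
- ctrl.calibration(name): a dict with "fov_y" (degrees; the focal length in pixels is half the picture's height over the tangent of half this angle, whatever the lens; pixels are square), "cx", "cy" (the principal point, pixels), "R" (3x3) and "t" (3): a world point X has camera coordinates R X + t. Camera axes: x right, y down, z forward; pixel columns grow to the right and rows downward; lengths in m; the calibration is good to about 2 mm. A picture is of the moment at which its call begins. calibration takes no time and is no camera call.
- ctrl.sign_off(): hands the job in; it is judged then, once.
The state is a dict: "clock": time; "q": joint angles; "joint_velocities": joint speeds; "effort": joint torques, N m; "tool_pos": TCP position; "orientation": TCP orientation; "contact_force": force on the tool from outside, world axes, zero at the start; "ft_torque": the same for the moment, N m; "grip_width": opening from 0.0 (shut) to 1.0 (fully open); "gripper_force": force on a finger pad.
Only numpy, scipy, OpenCV 4.12 (cv2) and the standard library are available. Lean on these libraries where they do the work, as an engineer would, in place of code of your own. Each camera call takes 0.05 s, during which the arm holds its last target. There are 200 camera calls.

## Working session

There is one attempt and no reset: what is moved stays moved. The work goes in short steps, Python scripts to look and compute and a tool call to move; the robot and the scene stay as the last step left them, time stands still between calls to the robot, and variables do not carry over. Pictures are saved under pics/ and viewed, at most 10 in all, crops included, and the job is handed in when it is done.

Besides the shell and the picture viewer there is one more tool, called after ">>>" by a JSON object that holds its "api" and its "payload". jog_arm: Moves the arm, as the interface text tells. Its arguments: {"type":"object","properties":{"series":{"type":"array"},"grip_force":{"type":"number"}},"required":["series"]}

```bash
mkdir -p pics; python3 - <<'E'
from bench import ctrl
import cv2,numpy as np
for n in("side","top"):
    im=ctrl.capture(n); cv2.imwrite(f"pics/{n}0.png",im); c=ctrl.calibration(n); print(n,c)
s=ctrl.observe(); print(s); print(ctrl.tip_extent)
E
```

```text
side {'fov_y': 42.766516174520476, 'cx': 314.0644907942837, 'cy': 212.64369060781988, 'R': array([[ 0.7328337 , -0.68036712, -0.00743961],
       [-0.47080911, -0.49916121, -0.72744544],
       [ 0.4912164 ,  0.53659917, -0.68612519]]), 't': array([-0.34418746,  0.37402636,  1.00896825])}
top {'fov_y': 54.83651074078297, 'cx': 318.0523701469518, 'cy': 195.56076589011968, 'R': array([[-0.01111245, -0.99993302, -0.00323407],
       [-0.99630694,  0.01134742, -0.08511001],
       [ 0.085141  ,  0.00227634, -0.99636631]]), 't': array([0.08124357, 0.54675555, 1.03556451])}
{'clock': 0.1, 'q': array([ 6.47103981e+01,  2.01196899e+01,  9.46732280e+01, -6.10392653e-04,
        6.52653909e+01, -4.84477935e+00]), 'joint_velocities': array([-0.05860175, -0.14820845, -0.02523016, -0.02733625,  0.04934974,
       -0.06001393]), 'effort': array([-5.78655436e-04, -5.06838512e+01, -2.91870832e+01, -1.01368225e-04,
        2.78971194e-03,  3.94381300e-05]), 'tool_pos': array([0.1919579 , 0.51512537, 0.25582753]), 'orientation': array([[-9.37010557e-01,  3.49300780e-01, -4.25998254e-04],
       [ 3.49301032e-01,  9.37010104e-01, -9.24279827e-04],
       [ 7.63130036e-05, -1.01486159e-03, -9.99999482e-01]]), 'contact_force': array([-0.32024565,  0.14002429,  0.62435337]), 'ft_torque': array([-0.00229313, -0.02158932, -0.02178784]), 'gripper_force': 0.0, 'grip_width': 1.003404285618909}
0.025
```

View pics/top0.png

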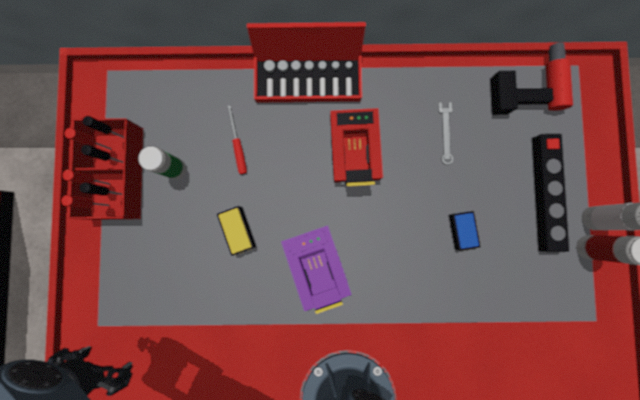

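View pics/side0.png

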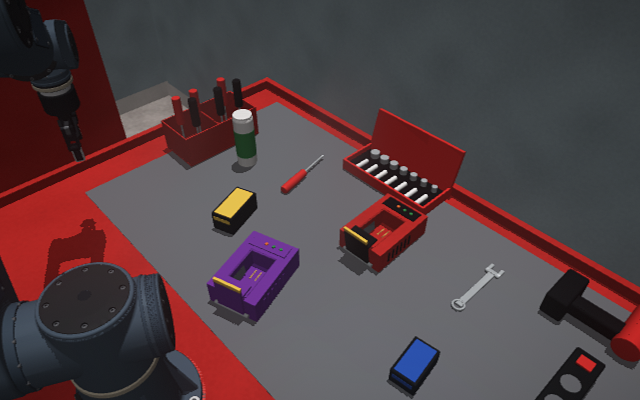

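Candidates: the pack is the yellow-topped block at top (237,231), side (235,208); the blue-topped one at top (465,230) is the spare. The charger is the red one at top (356,147), side (384,235). The purple one at top (317,270) is the decoy, and the red socket box at top (308,62) and the bin at (105,170) are clutter. I choose yellow and red, then check them in a crop.

```bash
cat > h.py <<'E'
from bench import ctrl
import cv2,numpy as np
def ray(n,uv):
    c=ctrl.calibration(n); f=200/np.tan(np.radians(c["fov_y"]/2)); R=np.array(c["R"]);t=np.array(c["t"])
    d=R.T@np.array([(uv[0]-c["cx"])/f,(uv[1]-c["cy"])/f,1]); return -R.T@t,d
def onz(n,uv,z):
    o,d=ray(n,uv); return o+d*(z-o[2])/d[2]
def proj(n,X):
    c=ctrl.calibration(n); f=200/np.tan(np.radians(c["fov_y"]/2)); p=np.array(c["R"])@X+c["t"]
    return f*p[0]/p[2]+c["cx"],f*p[1]/p[2]+c["cy"]
def blob(im,lo,hi,roi):
    x0,y0,x1,y1=roi; m=cv2.inRange(cv2.cvtColor(im,cv2.COLOR_BGR2HSV),lo,hi); k=np.zeros_like(m); k[y0:y1,x0:x1]=m[y0:y1,x0:x1]
    cs,_=cv2.findContours(k,cv2.RETR_EXTERNAL,cv2.CHAIN_APPROX_NONE); return max(cs,key=cv2.contourArea)
def rect(n,c,z):
    P=np.array([onz(n,p,z)[:2] for p in c[:,0].astype(float)])
    r=cv2.minAreaRect((P*1000).astype(np.float32)); return r
E
python3 - <<'E'
from h import *
Y=((20,100,80),(35,255,255))
for n,rp,rg in(("top",(205,195,270,265),(335,170,385,195)),("side",(205,180,265,240),(335,215,375,255))):
    im=cv2.imread(f"pics/{n}0.png")
    c=blob(im,*Y,rp); print(n,"pack",rect(n,c,.056),cv2.contourArea(c))
    c=blob(im,*Y,rg); print(n,"tip",rect(n,c,.102),c[:,0].min(0),c[:,0].max(0))
im=cv2.imread("pics/top0.png")
c=blob(im,(0,130,140),(8,255,255),(322,100,392,183)); print("chg top",rect("top",c,.06))
a=cv2.resize(im[95:200,315:400],None,fx=5,fy=5,interpolation=2)
b=cv2.resize(im[195:270,205:275],None,fx=5,fy=5,interpolation=2)
o=np.zeros((525,775,3),np.uint8);o[:,:425]=a;o[:375,425:]=b;cv2.imwrite("pics/c1.png",o)
E
```

```text
top pack ((454.96795654296875, 296.7600402832031), (113.90290832519531, 57.94330596923828), 20.04686164855957) 885.5
top tip ((571.1943969726562, -32.38672637939453), (11.232872009277344, 71.88565826416016), 2.540652275085449) [346 181] [374 186]
side pack ((453.9517822265625, 295.87353515625), (110.27401733398438, 54.68581008911133), 19.891151428222656) 536.0
side tip ((567.8015747070312, -38.57450866699219), (11.536616325378418, 73.46930694580078), 2.523942708969116) [344 227] [367 244]
chg top ((683.5736694335938, -27.845321655273438), (188.37437438964844, 129.22390747070312), 2.3377842903137207)
```

View pics/c1.png

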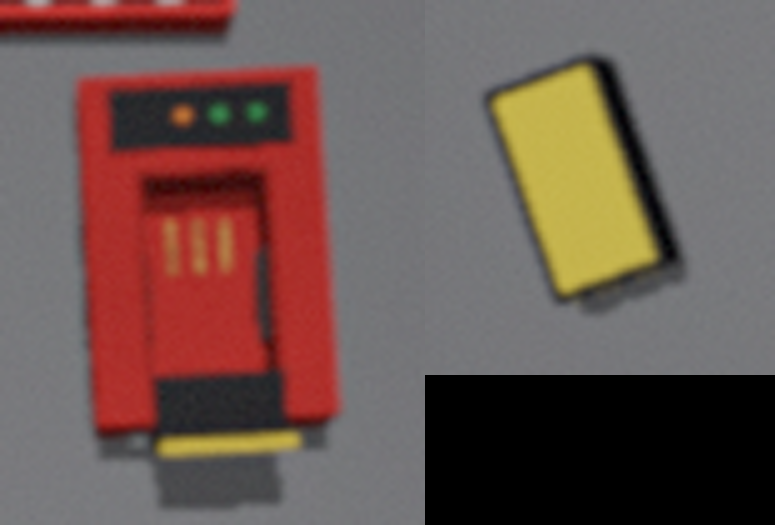

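The crop confirms it: left, the red charger with gate shut at crop (230,440) and the empty bay at (205,280); right, the yellow-topped pack. Next I cross-check the charger in the side view and triangulate the gate tip.

```bash
python3 - <<'E'
from h import *
Y=((20,100,80),(35,255,255))
E={}
for n,rg in(("top",(335,170,385,195)),("side",(335,215,375,255))):
    im=cv2.imread(f"pics/{n}0.png"); c=blob(im,*Y,rg)
    E[n]=np.array(cv2.minAreaRect(c)[0]); print(n,E[n],cv2.boxPoints(cv2.minAreaRect(c)).round(1).tolist())
(o1,d1),(o2,d2)=ray("top",E["top"]),ray("side",E["side"])
s=np.linalg.lstsq(np.c_[d1,-d2],o2-o1,rcond=None)[0]
print("tip tri",o1+s[0]*d1,o2+s[1]*d2)
C=np.array([.6836,-.0278]); u=np.array([np.cos(.0415),np.sin(.0415)]);v=np.array([-u[1],u[0]])
for n in("top","side"):
    im=cv2.imread(f"pics/{n}0.png"); big=cv2.resize(im,None,fx=4,fy=4,interpolation=2)
    P=[[proj(n,np.r_[C+a*u+b*v,.06]) for a,b in q] for q in([(-.095,-.065),(.095,-.065),(.095,.065),(-.095,.065)],[(-.0835,-.0335),(.0395,-.0335),(.0395,.0335),(-.0835,.0335)])]
    for q in P: cv2.polylines(big,[np.int32((np.array(q)+.5)*4)],True,(255,255,0),1)
    for z in (.102,):
        cv2.circle(big,tuple(np.int32((np.array(proj(n,np.r_[C-.099*u,z]))+.5)*4)),3,(255,0,255),-1)
    x,y=(np.array(P[0]).mean(0)*4).astype(int); cv2.imwrite(f"pics/o_{n}.png",big[y-210:y+230,x-190:x+190])
a,b=[cv2.imread(f"pics/o_{n}.png") for n in("top","side")]
cv2.imwrite("pics/c2.png",np.hstack([a,b]))
E
```

```text
top [360.01382446 183.24923706] [[345.79998779296875, 181.8000030517578], [374.0, 180.3000030517578], [374.20001220703125, 184.6999969482422], [346.1000061035156, 186.1999969482422]]
side [355.53848267 234.69230652] [[342.8999938964844, 228.60000610351562], [345.1000061035156, 225.39999389648438], [368.20001220703125, 240.8000030517578], [366.0, 244.0]]
tip tri [ 0.5720282  -0.03314253  0.09480827] [ 0.57291513 -0.03388037  0.09499091]
```

View pics/c2.png

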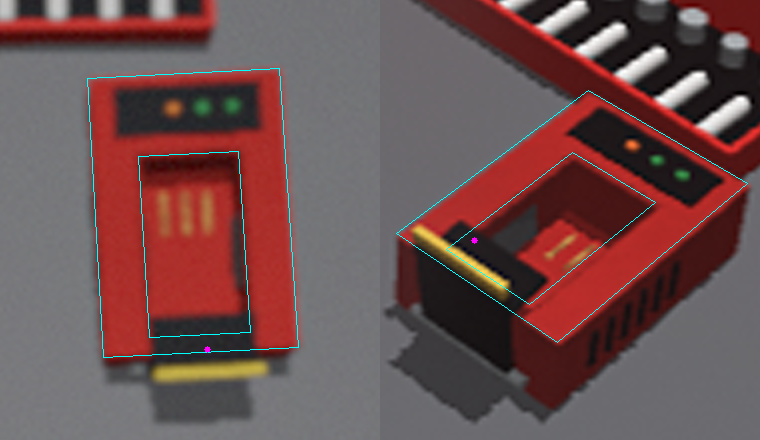

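Both overlays agree: the charger outline fits in both views, and the yellow tip is about 12 mm ahead of the hinge line, so the gate is open roughly 0.13 rad. I'll straddle the gate's top with the fingers and pull.

```bash
cat >> h.py <<'E'
from scipy.spatial.transform import Rotation as Ro
def pose(az):  # tool down, y axis at azimuth az (deg)
    a=np.radians(az); y=np.array([np.cos(a),np.sin(a),0]); z=np.array([0,0,-1.]); return np.c_[np.cross(y,z),y,z]
def go(p,R):
    s=ctrl.observe(); M=s["orientation"]
    print("t",round(s["clock"],2),"pos",s["tool_pos"].round(4),"F",s["contact_force"].round(1),"w",round(s["grip_width"],3),"gf",round(s["gripper_force"],1))
    rv=Ro.from_matrix(M.T@R).as_rotvec(); d=np.array(p)-s["tool_pos"]
    print(" shift now-axes",(M.T@d).round(4),"rotvec",rv.round(4),"shift in target axes",(R.T@d).round(4))
E
python3 -c "
from h import *
go([.5745,-.0323,.17],pose(2.4))"
```

```text
t 0.1 pos [0.192  0.5151 0.2558] F [-0.3  0.1  0.6] w 1.003 gf 0.0
 shift now-axes [-0.5497 -0.3792  0.0862] rotvec [-9.0000e-04  5.0000e-04  1.1721e+00] shift in target axes [-0.563   0.3593  0.0858]
```

>>> {"api": "jog_arm", "payload": {"series": [[0,0,0,0,0,0.1172,0.5],[0,0,0,0,0,0.1172,0.5],[0,0,0,0,0,0.1172,0.5],[0,0,0,0,0,0.1172,0.5],[0,0,0,0,0,0.1172,0.5]]}}

```text
clock: 0.52
tool_pos: [0.192, 0.5152, 0.256]
orientation: [[-0.583, 0.813, -0.0], [0.813, 0.583, -0.001], [-0.0, -0.001, -1.0]]
contact_force: [0.0, 0.4, -0.6]
grip_width: 0.502
gripper_force: 0.0
```

>>> {"api": "jog_arm", "payload": {"series": [[0,0,0,0,0,0.1172,0.5],[0,0,0,0,0,0.1172,0.5],[0,0,0,0,0,0.1172,0.5],[0,0,0,0,0,0.1172,0.5],[0,0,0,0,0,0.1172,0.5]]}}

```text
clock: 0.93
tool_pos: [0.192, 0.5152, 0.256]
orientation: [[-0.036, 0.999, -0.0], [0.999, 0.036, -0.001], [-0.001, -0.0, -1.0]]
contact_force: [-1.2, -0.2, 0.1]
grip_width: 0.498
gripper_force: 0.0
```

>>> {"api": "jog_arm", "payload": {"series": [[-0.028,0.018,0.004,0,0,0,0.5],[-0.028,0.018,0.004,0,0,0,0.5],[-0.028,0.018,0.004,0,0,0,0.5],[-0.028,0.018,0.004,0,0,0,0.5],[-0.028,0.018,0.004,0,0,0,0.5]]}}

```text
clock: 1.35
tool_pos: [0.2883, 0.3778, 0.2359]
orientation: [[-0.042, 0.999, -0.0], [0.999, 0.042, -0.0], [-0.0, -0.0, -1.0]]
contact_force: [-0.1, 1.0, -0.0]
grip_width: 0.499
gripper_force: 0.0
```

>>> {"api": "jog_arm", "payload": {"series": [[-0.028,0.018,0.004,0,0,0,0.5],[-0.028,0.018,0.004,0,0,0,0.5],[-0.028,0.018,0.004,0,0,0,0.5],[-0.028,0.018,0.004,0,0,0,0.5],[-0.028,0.018,0.004,0,0,0,0.5]]}}

```text
clock: 1.77
tool_pos: [0.3842, 0.2417, 0.216]
orientation: [[-0.042, 0.999, -0.0], [0.999, 0.042, -0.0], [-0.0, -0.0, -1.0]]
contact_force: [0.8, 0.8, -0.6]
grip_width: 0.502
gripper_force: 0.0
```

>>> {"api": "jog_arm", "payload": {"series": [[-0.028,0.018,0.004,0,0,0,0.5],[-0.028,0.018,0.004,0,0,0,0.5],[-0.028,0.018,0.004,0,0,0,0.5],[-0.028,0.018,0.004,0,0,0,0.5],[-0.028,0.018,0.004,0,0,0,0.5]]}}

```text
clock: 2.18
tool_pos: [0.4801, 0.1055, 0.196]
orientation: [[-0.042, 0.999, -0.0], [0.999, 0.042, -0.0], [-0.0, -0.0, -1.0]]
contact_force: [0.8, 0.6, -0.9]
grip_width: 0.497
gripper_force: 0.0
```

```bash
python3 -c "
from h import *
go([.5745,-.0323,.17],pose(2.4))"
```

```text
t 2.18 pos [0.4801 0.1055 0.196 ] F [ 0.8  0.6 -0.9] w 0.497 gf 0.0
 shift now-axes [-0.1416  0.0886  0.0259] rotvec [-0.0003  0.      0.    ] shift in target axes [-0.1416  0.0886  0.026 ]
```

Continuing to above the gate, then descending to TCP z 0.105.

>>> {"api": "jog_arm", "payload": {"series": [[-0.0283,0.0177,0.005,0,0,0,0.5],[-0.0283,0.0177,0.005,0,0,0,0.5],[-0.0283,0.0177,0.005,0,0,0,0.5],[-0.0283,0.0177,0.005,0,0,0,0.5],[-0.0283,0.0177,0.005,0,0,0,0.5]]}}

```text
clock: 2.6
tool_pos: [0.5744, -0.0322, 0.1707]
orientation: [[-0.042, 0.999, -0.001], [0.999, 0.042, 0.0], [0.0, -0.001, -1.0]]
contact_force: [0.3, -0.2, 0.2]
grip_width: 0.501
gripper_force: 0.0
```

>>> {"api": "jog_arm", "payload": {"series": [[0,0,0.01,0,0,0,0.5],[0,0,0.012,0,0,0,0.5],[0,0,0.012,0,0,0,0.5],[0,0,0,0,0,0,0.5],[0,0,0,0,0,0,0.5]]}}

```text
clock: 3.02
tool_pos: [0.573, -0.0296, 0.1365]
orientation: [[-0.043, 0.999, -0.002], [0.999, 0.043, 0.0], [0.0, -0.002, -1.0]]
contact_force: [-0.3, -0.2, 0.3]
grip_width: 0.498
gripper_force: 0.0
```

```bash
python3 -c "
from h import *
go([.5745,-.0323,.105],pose(2.4))
im=ctrl.capture('side');c=im[150:300,270:470];cv2.imwrite('pics/s2.png',cv2.resize(c,None,fx=4,fy=4,interpolation=2))"
```

```text
t 3.02 pos [ 0.573  -0.0296  0.1365] F [-0.3 -0.2  0.3] w 0.498 gf 0.0
 shift now-axes [-0.0027  0.0014  0.0315] rotvec [-0.002  -0.0004  0.0013] shift in target axes [-0.0027  0.0014  0.0315]
```

View pics/s2.png

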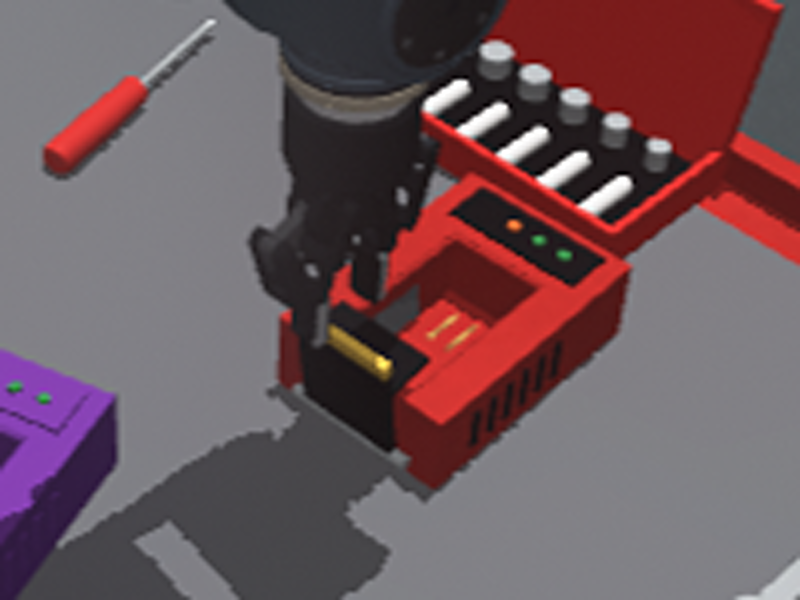

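The straddle looks right: front finger at crop (315,340), back finger behind the plate at (370,295), yellow edge at (360,350). Descend, then pull along the arc.

>>> {"api": "jog_arm", "payload": {"series": [[-0.0014,0.0007,0.008,0,0,0,0.5],[-0.0013,0.0007,0.008,0,0,0,0.5],[0,0,0.008,0,0,0,0.5],[0,0,0.0075,0,0,0,0.5],[0,0,0,0,0,0,0.5]]}}

```text
clock: 3.48
tool_pos: [0.5745, -0.0331, 0.1039]
orientation: [[-0.042, 0.999, -0.003], [0.999, 0.042, 0.0], [0.0, -0.003, -1.0]]
contact_force: [-1.3, 0.1, -0.7]
grip_width: 0.498
gripper_force: 0.0
```

```bash
python3 -c "
from h import *
go([.5745,-.0323,.105],pose(2.4))"
```

```text
t 3.48 pos [ 0.5745 -0.0331  0.1039] F [-1.3  0.1 -0.7] w 0.498 gf 0.0
 shift now-axes [ 0.0008  0.0001 -0.0011] rotvec [-0.0026 -0.0005  0.    ] shift in target axes [ 0.0008  0.0001 -0.0011]
```

>>> {"api": "jog_arm", "payload": {"series": [[0,-0.009,0,0,0,0,0.5],[0,-0.008,0,0,0,0,0.5],[0,-0.006,0,0,0,0,0.5],[0,-0.006,0,0,0,0,0.5],[0,-0.006,0.0005,0,0,0,0.5]]}}

```text
clock: 3.9
tool_pos: [0.5401, -0.0348, 0.1059]
orientation: [[-0.042, 0.999, 0.002], [0.999, 0.042, -0.0], [-0.0, 0.002, -1.0]]
contact_force: [2.0, -0.5, -0.5]
grip_width: 0.5
gripper_force: 1.1
```

>>> {"api": "jog_arm", "payload": {"series": [[0,-0.007,0.0022,0,0,0,0.5],[0,-0.007,0.0025,0,0,0,0.5],[0,-0.0065,0.0036,0,0,0,0.5],[0,-0.0065,0.0038,0,0,0,0.5],[0,0,0,0,0,0,0.5]]}}

```text
clock: 4.32
tool_pos: [0.5116, -0.0358, 0.0922]
orientation: [[-0.042, 0.999, -0.003], [0.999, 0.042, 0.0], [0.0, -0.003, -1.0]]
contact_force: [0.1, -0.8, -0.1]
grip_width: 0.499
gripper_force: 0.0
```

>>> {"api": "jog_arm", "payload": {"series": [[0,-0.005,0.0035,0,0,0,0.5],[0,-0.0045,0.0035,0,0,0,0.5],[0,0,0,0,0,0,0.5],[0,0,0,0,0,0,0.5],[0,0,0,0,0,0,0.5]]}}

```text
clock: 4.73
tool_pos: [0.5038, -0.0362, 0.0861]
orientation: [[-0.042, 0.999, -0.001], [0.999, 0.042, 0.0], [0.0, -0.001, -1.0]]
contact_force: [-2.0, -0.0, -0.8]
grip_width: 0.496
gripper_force: 0.0
```

```bash
python3 -c "
from h import *
go([.5028,-.0323,.084],pose(2.4))
im=ctrl.capture('side');c=im[150:300,270:470];cv2.imwrite('pics/s3.png',cv2.resize(c,None,fx=4,fy=4,interpolation=2))"
```

```text
t 4.73 pos [ 0.5038 -0.0362  0.0861] F [-2.  -0.  -0.8] w 0.496 gf 0.0
 shift now-axes [ 0.004  -0.0008  0.0021] rotvec [-0.0006 -0.0001  0.0001] shift in target axes [ 0.004  -0.0008  0.0021]
```

View pics/s3.png

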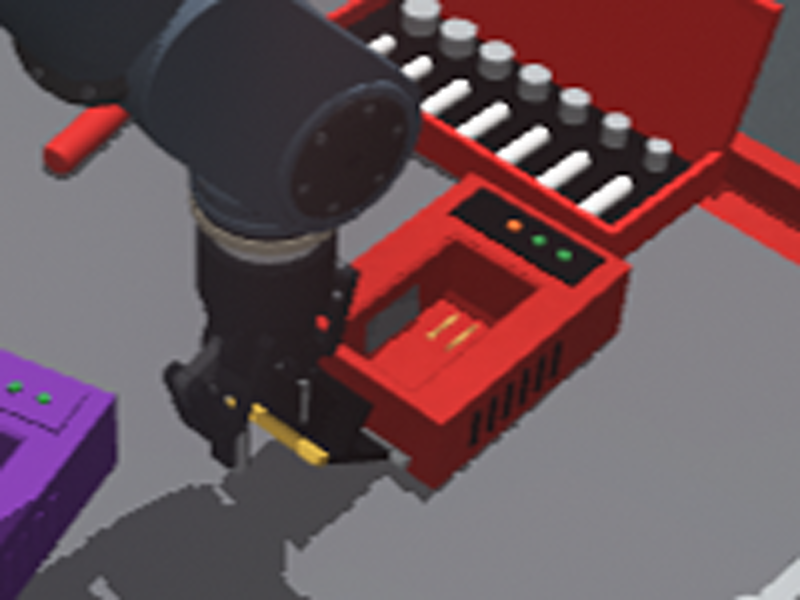

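The gate is down with its yellow edge at crop (290,430) and the bay fully clear. Retract and head for the pack.

>>> {"api": "jog_arm", "payload": {"series": [[0,0.004,0,0,0,0,0.5],[0,0,-0.02,0,0,0,0.5],[0,0,-0.03,0,0,0,0.5],[0,0,-0.03,0,0,0,1],[0,0,-0.03,0,0,0,1]]}}

```text
clock: 5.2
tool_pos: [0.5079, -0.036, 0.1975]
orientation: [[-0.042, 0.999, -0.0], [0.999, 0.042, 0.0], [0.0, -0.0, -1.0]]
contact_force: [0.2, 0.1, 0.2]
grip_width: 0.768
gripper_force: 0.0
```

>>> {"api": "jog_arm", "payload": {"series": [[0,0,0,0,0,0.1203,1],[0,0,0,0,0,0.1203,1],[0,0,0,0,0,0.1203,1],[0,0,0,0,0,0.1203,1],[0,0,0,0,0,0.1203,1]]}}

```text
clock: 5.62
tool_pos: [0.5082, -0.036, 0.1964]
orientation: [[0.536, 0.844, 0.0], [0.844, -0.536, 0.0], [0.0, 0.0, -1.0]]
contact_force: [-0.7, 0.6, -0.2]
grip_width: 1.0
gripper_force: 0.0
```

>>> {"api": "jog_arm", "payload": {"series": [[0,0,0,0,0,0.1203,1],[0,0,0,0,0,0.1203,1],[0,0,0,0,0,0.1203,1],[0,0,0,0,0,0.1203,1],[0,0,0,0,0,0.1203,1]]}}

```text
clock: 6.03
tool_pos: [0.5082, -0.036, 0.1963]
orientation: [[0.92, 0.393, 0.0], [0.393, -0.92, -0.0], [0.0, 0.0, -1.0]]
contact_force: [0.1, 0.5, 0.1]
grip_width: 1.003
gripper_force: 0.0
```

```bash
python3 - <<'E'
from h import *
go([.4545,.2963,.17],pose(-70))
im=ctrl.capture('side'); c=blob(im,(20,100,80),(35,255,255),(315,235,365,280))
m=cv2.minAreaRect(c)[0]; o,d=ray("side",m); k=(-.0345-o[1])/d[1]; P=o+k*d; print(P,"theta",np.arctan2(.5847-P[0],P[2]-.012))
E
```

```text
t 6.03 pos [ 0.5082 -0.036   0.1963] F [0.1 0.5 0.1] w 1.003 gf 0.0
 shift now-axes [ 0.0812 -0.3267  0.0263] rotvec [ 0.     -0.      0.0548] shift in target axes [ 0.0632 -0.3307  0.0263]
[ 0.51820047 -0.0345      0.0589765 ] theta 0.9557755851048388
```

>>> {"api": "jog_arm", "payload": {"series": [[0,0,0,0,0,0.0548,1],[0.0053,-0.0276,0.0022,0,0,0,1],[0.0053,-0.0276,0.0022,0,0,0,1],[0.0053,-0.0276,0.0022,0,0,0,1],[0.0053,-0.0276,0.0022,0,0,0,1]]}}

```text
clock: 6.5
tool_pos: [0.4893, 0.076, 0.1874]
orientation: [[0.937, 0.35, 0.0], [0.35, -0.937, 0.0], [0.0, 0.0, -1.0]]
contact_force: [0.8, -0.1, 0.3]
grip_width: 0.999
gripper_force: 0.0
```

>>> {"api": "jog_arm", "payload": {"series": [[0.0053,-0.0276,0.0022,0,0,0,1],[0.0053,-0.0276,0.0022,0,0,0,1],[0.0053,-0.0276,0.0022,0,0,0,1],[0.0053,-0.0276,0.0022,0,0,0,1],[0.0053,-0.0276,0.0022,0,0,0,1]]}}

```text
clock: 6.92
tool_pos: [0.4661, 0.2149, 0.1764]
orientation: [[0.937, 0.351, 0.0], [0.351, -0.937, 0.0], [0.0, 0.0, -1.0]]
contact_force: [0.6, 0.5, 0.5]
grip_width: 1.0
gripper_force: 0.0
```

>>> {"api": "jog_arm", "payload": {"series": [[0.0053,-0.0276,0.0022,0,0,0,1],[0.0053,-0.0276,0.0022,0,0,0,1],[0.0053,-0.0276,0.0022,0,0,0,1],[0,0,0,0,0,0,1],[0,0,0,0,0,0,1]]}}

```text
clock: 7.33
tool_pos: [0.4521, 0.2976, 0.1696]
orientation: [[0.936, 0.352, -0.0], [0.352, -0.936, -0.0], [-0.0, 0.0, -1.0]]
contact_force: [0.6, 0.2, 0.3]
grip_width: 0.999
gripper_force: 0.0
```

```bash
python3 -c "
from h import *
go([.4545,.2963,.055],pose(-70))
c=blob(ctrl.capture('side'),(20,100,80),(35,255,255),(205,180,265,240)); print(rect('side',c,.056))"
```

```text
t 7.33 pos [0.4521 0.2976 0.1696] F [0.6 0.2 0.3] w 0.999 gf 0.0
 shift now-axes [0.0018 0.0021 0.1146] rotvec [0.0001 0.0003 0.0106] shift in target axes [0.0018 0.0021 0.1146]
((454.4698486328125, 296.10247802734375), (109.99855041503906, 53.955074310302734), 18.607521057128906)
```

>>> {"api": "jog_arm", "payload": {"series": [[0.0018,0.0021,0.025,0,0,0.0106,1],[0,0,0.025,0,0,0,1],[0,0,0.02,0,0,0,1],[0,0,0,0,0,0,1],[0,0,0,0,0,0,1]]}}

```text
clock: 7.8
tool_pos: [0.4549, 0.2943, 0.0997]
orientation: [[0.941, 0.337, -0.001], [0.337, -0.941, -0.001], [-0.002, 0.0, -1.0]]
contact_force: [-0.1, 0.5, 1.0]
grip_width: 0.998
gripper_force: 0.0
```

```bash
python3 -c "
from h import *
go([.4545,.2963,.055],pose(-70))"
```

```text
t 7.8 pos [0.4549 0.2943 0.0997] F [-0.1  0.5  1. ] w 0.998 gf 0.0
 shift now-axes [ 0.0003 -0.002   0.0447] rotvec [ 0.0003  0.0016 -0.0049] shift in target axes [ 0.0003 -0.002   0.0447]
```

>>> {"api": "jog_arm", "payload": {"series": [[0,-0.001,0.015,0,0,0,1],[0,-0.001,0.015,0,0,0,1],[0,0,0.0147,0,0,0,1],[0,0,0,0,0,0,1],[0,0,0,0,0,0,1]]}}

```text
clock: 8.22
tool_pos: [0.4547, 0.297, 0.0562]
orientation: [[0.941, 0.338, 0.001], [0.338, -0.941, 0.0], [0.001, -0.0, -1.0]]
contact_force: [0.5, 0.0, 0.6]
grip_width: 1.001
gripper_force: 0.0
```

>>> {"api": "jog_arm", "payload": {"series": [[0,0,0,0,0,0,0.6],[0,0,0,0,0,0,0.6],[0,0,0,0,0,0,0.6],[0,0,0,0,0,0,0.6],[0,0,0,0,0,0,0.6]], "grip_force": 40}}

```text
clock: 8.63
tool_pos: [0.455, 0.2973, 0.0567]
orientation: [[0.941, 0.338, 0.002], [0.338, -0.941, 0.001], [0.002, -0.0, -1.0]]
contact_force: [0.0, -2.6, 7.5]
grip_width: 0.739
gripper_force: 43.3
```

```bash
python3 -c "
from h import *
go([.4545,.2963,.055],pose(-70))"
```

```text
t 8.63 pos [0.455  0.2973 0.0567] F [ 0.  -2.6  7.5] w 0.739 gf 43.3
 shift now-axes [-0.0008  0.0008  0.0017] rotvec [-0.0001 -0.0023 -0.0045] shift in target axes [-0.0008  0.0008  0.0017]
```

Gripped (width 0.739, about 63 mm, 43 N). Lift and check with a camera.

>>> {"api": "jog_arm", "payload": {"series": [[0,0,-0.01,0,0,0,0.6],[0,0,-0.03,0,0,0,0.6],[0,0,-0.035,0,0,0,0.6],[0,0,-0.035,0,0,0,0.6],[0,0,-0.02,0,0,0,0.6]]}}

```text
clock: 9.05
tool_pos: [0.4547, 0.2975, 0.1896]
orientation: [[0.941, 0.338, 0.003], [0.338, -0.941, 0.002], [0.004, -0.001, -1.0]]
contact_force: [1.1, 0.4, -4.4]
grip_width: 0.741
gripper_force: 47.8
```

>>> {"api": "jog_arm", "payload": {"series": [[0,0,0,0,0,0.1,0.6],[0,0,0,0,0,0.1,0.6],[0,0,0,0,0,0.1,0.6],[0,0,0,0,0,0,0.6],[0,0,0,0,0,0,0.6]]}}

```text
clock: 9.47
tool_pos: [0.454, 0.297, 0.1856]
orientation: [[0.999, 0.047, 0.0], [0.047, -0.999, 0.0], [0.0, -0.0, -1.0]]
contact_force: [-0.2, 0.0, -4.1]
grip_width: 0.744
gripper_force: 47.7
```

```bash
python3 -c "
from h import *
go([.6616,-.0287,.185],pose(-87.6))"
```

```text
t 9.47 pos [0.454  0.297  0.1856] F [-0.2  0.  -4.1] w 0.744 gf 47.7
 shift now-axes [0.1919 0.3352 0.0006] rotvec [-0.0001 -0.      0.0056] shift in target axes [0.1938 0.3341 0.0006]
```

>>> {"api": "jog_arm", "payload": {"series": [[0,0,0,0,0,0.0056,0.6],[0.0138,0.0239,0,0,0,0,0.6],[0.0138,0.0239,0,0,0,0,0.6],[0.0138,0.0239,0,0,0,0,0.6],[0.0138,0.0239,0,0,0,0,0.6]]}}

```text
clock: 9.88
tool_pos: [0.5134, 0.2027, 0.1852]
orientation: [[0.999, 0.042, -0.0], [0.042, -0.999, -0.0], [-0.0, 0.0, -1.0]]
contact_force: [0.2, 0.4, -3.9]
grip_width: 0.733
gripper_force: 47.7
```

>>> {"api": "jog_arm", "payload": {"series": [[0.0138,0.0239,0,0,0,0,0.6],[0.0138,0.0239,0,0,0,0,0.6],[0.0138,0.0239,0,0,0,0,0.6],[0.0138,0.0239,0,0,0,0,0.6],[0.0138,0.0239,0,0,0,0,0.6]]}}

```text
clock: 10.3
tool_pos: [0.5871, 0.0857, 0.1851]
orientation: [[0.999, 0.041, -0.0], [0.041, -0.999, -0.0], [-0.0, -0.0, -1.0]]
contact_force: [0.3, 0.5, -4.0]
grip_width: 0.741
gripper_force: 47.7
```

>>> {"api": "jog_arm", "payload": {"series": [[0.0138,0.0239,0,0,0,0,0.6],[0.0138,0.0239,0,0,0,0,0.6],[0.0138,0.0239,0,0,0,0,0.6],[0.0138,0.0239,0,0,0,0,0.6],[0.0138,0.0239,0,0,0,0,0.6]]}}

```text
clock: 10.72
tool_pos: [0.6606, -0.031, 0.185]
orientation: [[0.999, 0.041, -0.001], [0.041, -0.999, 0.0], [-0.001, -0.0, -1.0]]
contact_force: [0.5, 0.7, -4.4]
grip_width: 0.737
gripper_force: 47.7
```

>>> {"api": "jog_arm", "payload": {"series": [[0,0,0,0,0,0,0.6],[0,0,0,0,0,0,0.6],[0,0,0,0,0,0,0.6],[0,0,0,0,0,0,0.6],[0,0,0,0,0,0,0.6]]}}

```text
clock: 11.13
tool_pos: [0.6599, -0.0289, 0.1852]
orientation: [[0.999, 0.04, -0.0], [0.04, -0.999, 0.0], [-0.0, -0.0, -1.0]]
contact_force: [-0.2, -0.1, -5.2]
grip_width: 0.738
gripper_force: 47.7
```

```bash
python3 -c "
from h import *
go([.6616,-.0287,.185],pose(-87.6))
a=ctrl.capture('top');b=ctrl.capture('side')
cv2.imwrite('pics/t4f.png',a);cv2.imwrite('pics/s4f.png',b)
cv2.imwrite('pics/c4.png',np.hstack([cv2.resize(a[80:220,300:410],(440,560),interpolation=2),cv2.resize(b[130:270,330:420],(360,560),interpolation=2)]))"
```

```text
t 11.13 pos [ 0.6599 -0.0289  0.1852] F [-0.2 -0.1 -5.2] w 0.738 gf 47.7
 shift now-axes [ 0.0017 -0.0001  0.0002] rotvec [-0.0001  0.0002 -0.0016] shift in target axes [ 0.0017 -0.0001  0.0002]
```

View pics/c4.png

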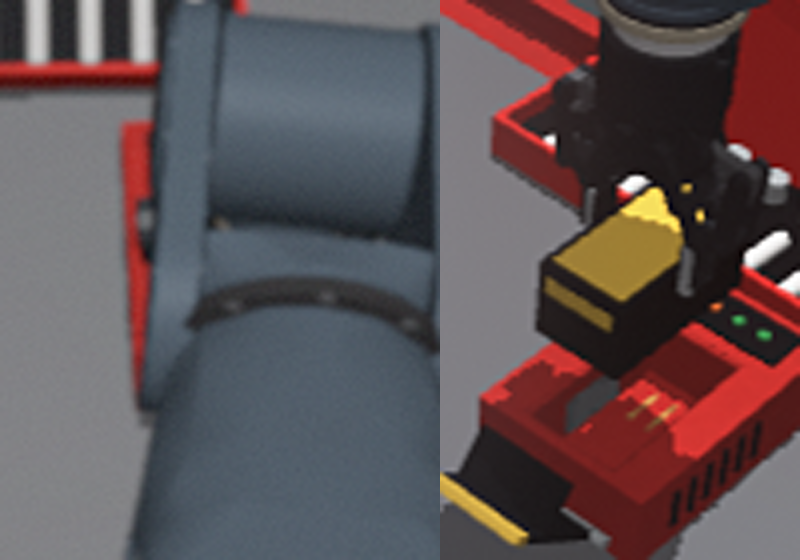

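The side crop shows the pack level above the bay; the yellow top's front corners are at crop (545,262) and (625,302). I'll check its offset in the hand from those corners, using the same inset as on the table.

```bash
python3 - <<'E'
from h import *
im=cv2.imread("pics/s4f.png"); z=.1847
hsv=cv2.cvtColor(im,cv2.COLOR_BGR2HSV); m=cv2.inRange(hsv,(20,90,60),(35,255,255)); 
cs,_=cv2.findContours(m[185:207,350:392],cv2.RETR_EXTERNAL,cv2.CHAIN_APPROX_NONE); c=max(cs,key=cv2.contourArea)+np.array([350,185])
P=np.array([onz("side",p,z)[:2] for p in c[:,0].astype(float)])
a=np.radians(2.4); u=np.array([np.cos(a),np.sin(a)]); v=np.array([-u[1],u[0]]); Q=(P-[.6599,-.0289])@np.c_[u,v]*1000
print("front x pct",np.percentile(Q[:,0],[0,5,10]),"y range",np.percentile(Q[:,1],[0,3,97,100]))
for p in((356.25,195.5),(376.25,205.5)): print((onz("side",p,z)[:2]-[.6599,-.0289])@np.c_[u,v]*1000)
# reference on table, same measure
im=cv2.imread("pics/side0.png"); c=blob(im,(20,90,60),(35,255,255),(205,180,265,240)); P=np.array([onz("side",p,.056)[:2] for p in c[:,0].astype(float)])
a=np.radians(20); u=np.array([np.cos(a),np.sin(a)]); v=np.array([-u[1],u[0]]); Q=(P-[.4547,.2964])@np.c_[u,v]*1000
print("ref x",np.percentile(Q[:,0],[0,5,95,100]),"y",np.percentile(Q[:,1],[0,3,97,100]))
E
```

```text
front x pct [-55.86962677 -55.13076196 -54.53877512] y range [-26.84123891 -26.27118719  26.43760649  26.7528015 ]
[-60.26725009  25.8774586 ]
[-54.48537809 -28.74308288]
ref x [-56.43601878 -55.21527628  53.60451659  54.21639829] y [-27.61646019 -27.35594565  27.08324399  28.00622043]
```

The pack is centred on the TCP to within 1 mm. Lower to just above the mouth.

>>> {"api": "jog_arm", "payload": {"series": [[0.0016,0,0.015,0,0,-0.0016,0.6],[0,0,0.02,0,0,0,0.6],[0,0,0.015,0,0,0,0.6],[0,0,0.01,0,0,0,0.6],[0,0,0,0,0,0,0.6]]}}

```text
clock: 11.65
tool_pos: [0.6607, -0.0293, 0.123]
orientation: [[0.999, 0.041, -0.004], [0.041, -0.999, 0.0], [-0.003, -0.001, -1.0]]
contact_force: [-0.3, -0.3, -4.0]
grip_width: 0.739
gripper_force: 47.5
```

>>> {"api": "jog_arm", "payload": {"series": [[0,0,0,0,0,0,0.6],[0,0,0,0,0,0,0.6],[0,0,0,0,0,0,0.6],[0,0,0,0,0,0,0.6],[0,0,0,0,0,0,0.6]]}}

```text
clock: 12.07
tool_pos: [0.6621, -0.0297, 0.1258]
orientation: [[0.999, 0.04, 0.001], [0.04, -0.999, -0.0], [0.001, 0.0, -1.0]]
contact_force: [-0.1, -0.6, -4.6]
grip_width: 0.734
gripper_force: 47.6
```

```bash
python3 -c "
from h import *
go([.6616,-.0287,.1165],pose(-87.6))"
```

```text
t 12.07 pos [ 0.6621 -0.0297  0.1258] F [-0.1 -0.6 -4.6] w 0.734 gf 47.6
 shift now-axes [-0.0004 -0.001   0.0093] rotvec [ 0.0002 -0.001  -0.0015] shift in target axes [-0.0004 -0.001   0.0093]
```

>>> {"api": "jog_arm", "payload": {"series": [[0,-0.0007,0.004,0,0,0,0.6],[0,0,0.004,0,0,0,0.6],[0,0,0.004,0,0,0,0.6],[0,0,0.003,0,0,0,0.6],[0,0,0,0,0,0,0.6]]}}

```text
clock: 12.48
tool_pos: [0.6635, -0.0299, 0.1143]
orientation: [[0.999, 0.04, 0.005], [0.04, -0.999, -0.001], [0.005, 0.001, -1.0]]
contact_force: [-8.5, -5.0, 29.2]
grip_width: 0.737
gripper_force: 57.8
```

Contact on the edge with the reaction toward -x and -y. Back off a little and shift that way.

>>> {"api": "jog_arm", "payload": {"series": [[0,0,-0.003,0,0,0,0.6],[-0.001,0.0007,0,0,0,0,0.6],[-0.001,0.0005,0,0,0,0,0.6],[0,0,0,0,0,0,0.6],[0,0,0,0,0,0,0.6]]}}

```text
clock: 12.9
tool_pos: [0.6614, -0.03, 0.1145]
orientation: [[0.999, 0.04, 0.005], [0.04, -0.999, 0.0], [0.005, -0.0, -1.0]]
contact_force: [3.0, 2.0, 7.5]
grip_width: 0.737
gripper_force: 54.7
```

>>> {"api": "jog_arm", "payload": {"series": [[0,0,0.001,0,0,0,0.6],[0,0,0.001,0,0,0,0.6],[0,0,0.001,0,0,0,0.6],[0,0,0,0,0,0,0.6],[0,0,0,0,0,0,0.6]]}}

```text
clock: 13.32
tool_pos: [0.6616, -0.0301, 0.1143]
orientation: [[0.999, 0.04, 0.006], [0.04, -0.999, 0.0], [0.006, -0.0, -1.0]]
contact_force: [-7.6, 0.4, 33.5]
grip_width: 0.74
gripper_force: 58.5
```

>>> {"api": "jog_arm", "payload": {"series": [[0,0,-0.003,0,0,0,0.6],[0,0,-0.002,0,0,0,0.6],[0,0,0,0,0,0,0.6],[0,0,0,0,0,0,0.6],[0,0,0,0,0,0,0.6]]}}

```text
clock: 13.73
tool_pos: [0.6608, -0.0302, 0.1151]
orientation: [[0.999, 0.04, 0.003], [0.04, -0.999, -0.0], [0.003, 0.0, -1.0]]
contact_force: [6.7, 0.7, -0.6]
grip_width: 0.736
gripper_force: 53.3
```

```bash
python3 - <<'E'
from h import *
go([.6616,-.0287,.1165],pose(-87.6))
s=ctrl.observe(); b=ctrl.capture('side'); cv2.imwrite('pics/s5f.png',b); x=b[165:285,325:445]
C=np.array([.6836,-.0278]); u=np.array([np.cos(.0415),np.sin(.0415)]);v=np.array([-u[1],u[0]])
big=cv2.resize(x,(600,600),interpolation=2)
B=s["tool_pos"]
def draw(pts,col): cv2.polylines(big,[np.int32((np.array([proj("side",p) for p in pts])-[325,165]+.5)*5)],True,col,1)
draw([np.r_[C+a*u+c*v,.06] for a,c in[(-.095,-.065),(.095,-.065),(.095,.065),(-.095,.065)]],(255,255,0))
for z in(-.0565,-.0005): draw([np.r_[B[:2]+a*u+c*v,B[2]+z] for a,c in[(-.06,-.032),(.06,-.032),(.06,.032),(-.06,.032)]],(255,0,255))
cv2.imwrite('pics/c5.png',big)
E
```

```text
t 13.73 pos [ 0.6608 -0.0302  0.1151] F [ 6.7  0.7 -0.6] w 0.736 gf 53.3
 shift now-axes [ 0.0008 -0.0014 -0.0014] rotvec [ 0.0002 -0.0027 -0.0015] shift in target axes [ 0.0008 -0.0014 -0.0014]
```

View pics/c5.png

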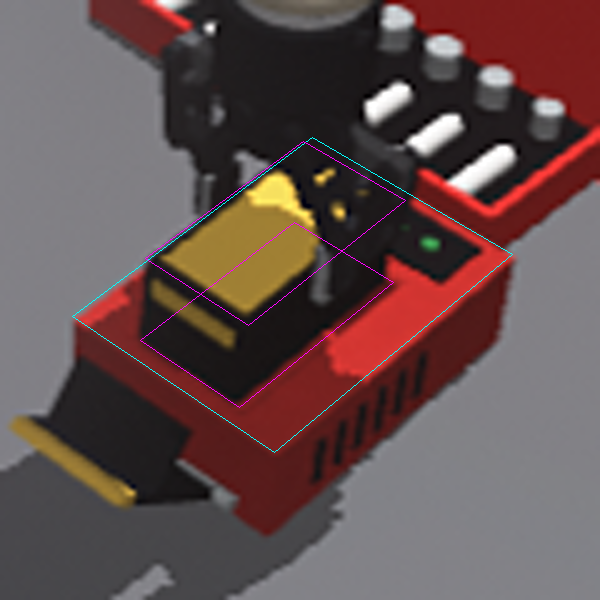

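The pack sits where the TCP predicts and its bottom is just in the mouth. Next I lift clear and use the wrist moment to find which edge catches.

>>> {"api": "jog_arm", "payload": {"series": [[0,0,-0.004,0,0,0,0.6],[0,0,-0.004,0,0,0,0.6],[0,0,0,0,0,0,0.6],[0,0,0,0,0,0,0.6],[0,0,0,0,0,0,0.6]]}}

```text
clock: 14.2
tool_pos: [0.6594, -0.0303, 0.1225]
orientation: [[0.999, 0.04, -0.001], [0.04, -0.999, 0.0], [-0.001, -0.0, -1.0]]
contact_force: [0.2, 0.1, -4.0]
grip_width: 0.736
gripper_force: 52.8
```

```bash
python3 -c "
from h import *
go([.6616,-.0287,.1165],pose(-87.6)); print(ctrl.observe()['ft_torque'])
b=ctrl.capture('side')
m=cv2.inRange(cv2.cvtColor(b,cv2.COLOR_BGR2HSV),(0,120,120),(8,255,255)); 
# lit red top area front-left + sharpen charger front corners in undisturbed first image
a=cv2.imread('pics/side0.png'); k=cv2.inRange(cv2.cvtColor(a,cv2.COLOR_BGR2HSV),(0,120,150),(8,255,255)); k[:, :338]=0;k[:,430:]=0;k[:195]=0;k[275:]=0
cs,_=cv2.findContours(k,cv2.RETR_EXTERNAL,cv2.CHAIN_APPROX_NONE); c=max(cs,key=cv2.contourArea); print(cv2.contourArea(c),rect('side',c,.06))
"
```

```text
t 14.2 pos [ 0.6594 -0.0303  0.1225] F [ 0.2  0.1 -4. ] w 0.736 gf 52.8
 shift now-axes [ 0.0023 -0.0015  0.006 ] rotvec [-0.0001  0.0013 -0.0015] shift in target axes [ 0.0023 -0.0015  0.006 ]
[0.04254339 0.03383484 0.01162475]
1617.0 ((682.528564453125, -30.15967559814453), (189.17881774902344, 129.51356506347656), 2.4682953357696533)
```

>>> {"api": "jog_arm", "payload": {"series": [[0.0006,-0.0002,0.003,0,0,0,0.6],[0,0,0.003,0,0,0,0.6],[0,0,0.002,0,0,0,0.6],[0,0,0.001,0,0,0,0.6],[0,0,0,0,0,0,0.6]]}}

```text
clock: 14.67
tool_pos: [0.6605, -0.03, 0.1153]
orientation: [[0.999, 0.041, 0.0], [0.041, -0.999, -0.0], [0.0, 0.0, -1.0]]
contact_force: [-6.4, 1.1, 9.3]
grip_width: 0.739
gripper_force: 54.5
```

```bash
python3 -c "
from h import *
go([.661,-.0299,.1165],pose(-87.6)); print(ctrl.observe()['ft_torque'])"
```

```text
t 14.67 pos [ 0.6605 -0.03    0.1153] F [-6.4  1.1  9.3] w 0.739 gf 54.5
 shift now-axes [ 0.0005 -0.0001 -0.0012] rotvec [ 0.0001 -0.0001 -0.0014] shift in target axes [ 0.0005 -0.0001 -0.0012]
[0.13354028 1.16669649 0.03657912]
```

>>> {"api": "jog_arm", "payload": {"series": [[0,0,-0.004,0,0,0,0.6],[0,0,-0.002,0,0,0,0.6],[-0.003,0,0,0,0,0,0.6],[0,0,0,0,0,0,0.6],[0,0,0,0,0,0,0.6]]}}

```text
clock: 15.08
tool_pos: [0.6571, -0.0301, 0.1197]
orientation: [[0.999, 0.04, -0.001], [0.04, -0.999, 0.0], [-0.001, -0.0, -1.0]]
contact_force: [0.1, 0.1, -4.1]
grip_width: 0.739
gripper_force: 52.8
```

>>> {"api": "jog_arm", "payload": {"series": [[0,0,0.003,0,0,0,0.6],[0,0,0.002,0,0,0,0.6],[0,0,0.001,0,0,0,0.6],[0,0,0.001,0,0,0,0.6],[0,0,0,0,0,0,0.6]]}}

```text
clock: 15.5
tool_pos: [0.6578, -0.0302, 0.1153]
orientation: [[0.999, 0.041, 0.001], [0.041, -0.999, -0.0], [0.001, 0.0, -1.0]]
contact_force: [-8.4, 0.3, 17.4]
grip_width: 0.743
gripper_force: 55.5
```

```bash
python3 -c "
from h import *
go([.661,-.0299,.1165],pose(-87.6)); print(ctrl.observe()['ft_torque'])"
```

```text
t 15.5 pos [ 0.6578 -0.0302  0.1153] F [-8.4  0.3 17.4] w 0.743 gf 55.5
 shift now-axes [ 0.0032 -0.0002 -0.0012] rotvec [ 0.0002 -0.0011 -0.0013] shift in target axes [ 0.0032 -0.0002 -0.0012]
[0.23917359 1.59300854 0.0843798 ]
```

Contact height doesn't depend on x and the moment is near-central, so the likely culprit is yaw of the pack in the hand. I'll measure the yellow top's edge directions.

```bash
python3 - <<'E'
from h import *
for f,z,roi in(("side0",.056,(205,180,265,240)),("s4f",.1847,(350,170,400,207)),("s5f",.1146,(352,195,395,230))):
    b=cv2.imread(f"pics/{f}.png"); x0,y0,x1,y1=roi
    S=6; g=cv2.resize(b[y0:y1,x0:x1],None,fx=S,fy=S,interpolation=cv2.INTER_CUBIC)
    m=cv2.inRange(cv2.cvtColor(g,cv2.COLOR_BGR2HSV),(20,90,75),(35,255,255))
    m=cv2.morphologyEx(m,cv2.MORPH_OPEN,np.ones((19,19)))
    cs,_=cv2.findContours(m,cv2.RETR_EXTERNAL,cv2.CHAIN_APPROX_SIMPLE); c=max(cs,key=cv2.contourArea)
    ap=cv2.approxPolyDP(c,7,True)[:,0]; W=[onz("side",p/S+[x0,y0],z)[:2] for p in ap.astype(float)]
    print(f)
    for i in range(len(W)):
        d=W[(i+1)%len(W)]-W[i]; print((ap[i]/S+[x0,y0]).round(1),(W[i]*1000).round(1),"len",round(1000*np.hypot(*d)),"az",round(np.degrees(np.arctan2(d[1],d[0]))%180,1))
b=cv2.imread("pics/s5f.png")[195:260,340:420]; cv2.imwrite("pics/c6.png",cv2.resize(cv2.convertScaleAbs(b,alpha=1.8),None,fx=9,fy=9,interpolation=2))
E
```

```text
side0
[251.7 192.3] [513.  293.8] len 48 az 114.9
[235.8 188. ] [492.6 337.8] len 97 az 20.2
[215.3 209.7] [401.7 304.4] len 12 az 55.1
[215.3 212.8] [394.7 294.4] len 48 az 115.3
[231.7 217.5] [415.2 251.1] len 93 az 19.7
[251.2 196.2] [502.4 282.3] len 16 az 47.3
s4f
[390.  185.5] [681.8 -35.4] len 31 az 61.0
[385.5 177.3] [696.8  -8.1] len 8 az 132.1
[382.2 177.2] [691.5  -2.3] len 77 az 2.4
[361.  192.3] [614.6  -5.4] len 14 az 38.6
[360.5 196.3] [603.6 -14.2] len 40 az 90.9
[373.5 204.7] [604.2 -53.8] len 7 az 132.4
[376.8 204.8] [609.3 -59.3] len 46 az 2.4
[389.7 195.2] [655.2 -57.4] len 35 az 39.7
s5f
[382.  199.7] [693.8  -7.6] len 9 az 140.7
[378.5 199.8] [687.  -2.] len 69 az 3.3
[360.7 213.7] [618.5  -6. ] len 16 az 32.0
[359.3 218.2] [604.8 -14.6] len 42 az 91.0
[372.5 227. ] [605.5 -56.3] len 8 az 140.7
[375.8 226.8] [611.6 -61.3] len 46 az 3.5
[388.  216.8] [658.  -58.4] len 28 az 41.1
[388. 209.] [678.8 -40.2] len 36 az 65.4
```

View pics/c6.png

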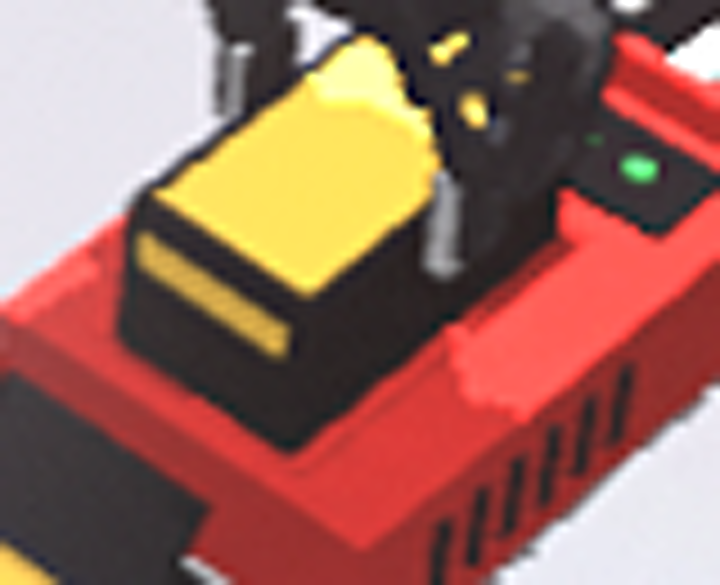

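The crop shows the pack square with the bay: its near bottom corner is at crop (290,450), the charger's near top corner at (360,545), and a gap shows on the right (-y) side.

```bash
python3 - <<'E'
from h import *
u=np.array([np.cos(.042),np.sin(.042)]);v=np.array([-u[1],u[0]])
f=lambda p,z: onz("side",(p[0]/9+340-.5+.5/9,p[1]/9+195-.5+.5/9),z)[:2]
for n,p,z,q in(("chg corner",(360,548),.06,(.095-.022,.065)),("pack bottom near",(290,450),.0585,(.06,.032)),("pack bottom left",(120,335),.0585,(.06,-.032)),("bay chamfer near",(290,462),.06,(.0645,.0365))):
    P=f(p,z); print(n,P.round(4),"-> bay/pack centre",(P+q[0]*u+q[1]*v).round(4))
E
```

```text
chg corner [ 0.5906 -0.0976] -> bay/pack centre [ 0.6608 -0.0296]
pack bottom near [ 0.6044 -0.0604] -> bay/pack centre [ 0.663  -0.0259]
pack bottom left [0.6024 0.0009] -> bay/pack centre [ 0.6637 -0.0285]
bay chamfer near [ 0.6    -0.0642] -> bay/pack centre [ 0.6629 -0.025 ]
```

Re-solving the moment about the TCP puts the contact about 55 mm ahead of centre, on the front rim and flat. Test further back (+x).

>>> {"api": "jog_arm", "payload": {"series": [[0,0,-0.005,0,0,0,0.6],[0.004,0,-0.001,0,0,0,0.6],[0.004,0,0,0,0,0,0.6],[0,0,0,0,0,0,0.6],[0,0,0,0,0,0,0.6]]}}

```text
clock: 15.92
tool_pos: [0.6654, -0.0298, 0.1183]
orientation: [[0.999, 0.04, -0.001], [0.04, -0.999, 0.0], [-0.001, -0.0, -1.0]]
contact_force: [0.4, 0.0, -4.5]
grip_width: 0.734
gripper_force: 52.8
```

>>> {"api": "jog_arm", "payload": {"series": [[0,0,0.003,0,0,0,0.6],[0,0,0.002,0,0,0,0.6],[0,0,0.001,0,0,0,0.6],[0,0,0.0005,0,0,0,0.6],[0,0,0,0,0,0,0.6]]}}

```text
clock: 16.33
tool_pos: [0.666, -0.0303, 0.1137]
orientation: [[0.999, 0.04, 0.002], [0.04, -0.999, -0.001], [0.002, 0.001, -1.0]]
contact_force: [-3.5, -2.5, 6.7]
grip_width: 0.736
gripper_force: 52.1
```

```bash
python3 -c "
from h import *
go([.661,-.0299,.1165],pose(-87.6)); print(ctrl.observe()['ft_torque'])"
```

```text
t 16.33 pos [ 0.666  -0.0303  0.1137] F [-3.5 -2.5  6.7] w 0.736 gf 52.1
 shift now-axes [-0.0049 -0.0006 -0.0028] rotvec [ 0.0011 -0.002  -0.0015] shift in target axes [-0.0049 -0.0006 -0.0028]
[-0.59566463  0.05899531 -0.08917072]
```

Deeper with less force, so the front rim was indeed the cause. The moment now points to the -y side; shift +y by 1.5 mm and +x by 1 mm, then retry.

>>> {"api": "jog_arm", "payload": {"series": [[0,0,-0.003,0,0,0,0.6],[0.001,-0.0015,0,0,0,0,0.6],[0,0,0.003,0,0,0,0.6],[0,0,0.001,0,0,0,0.6],[0,0,0,0,0,0,0.6]]}}

```text
clock: 16.75
tool_pos: [0.6668, -0.0281, 0.1152]
orientation: [[0.999, 0.041, 0.001], [0.041, -0.999, -0.0], [0.001, 0.0, -1.0]]
contact_force: [-14.6, 0.6, 30.7]
grip_width: 0.738
gripper_force: 55.1
```

```bash
python3 -c "
from h import *
go([.661,-.0299,.1165],pose(-87.6)); print(ctrl.observe()['ft_torque'])"
```

```text
t 16.75 pos [ 0.6668 -0.0281  0.1152] F [-14.6   0.6  30.7] w 0.738 gf 55.1
 shift now-axes [-0.0059  0.0016 -0.0013] rotvec [ 0.0002 -0.0014 -0.0012] shift in target axes [-0.0059  0.0016 -0.0013]
[0.11282798 2.50659594 0.0267887 ]
```

Relative geometry in the crop (pack corner to charger corner about 36 mm sideways, 33 expected) suggests the pack is about 3 mm too far +y. Go to x 0.661, y -0.033.

>>> {"api": "jog_arm", "payload": {"series": [[0,0,-0.006,0,0,0,0.6],[-0.0055,0.0025,0,0,0,0,0.6],[0,0.0025,0,0,0,0,0.6],[0,0,0,0,0,0,0.6],[0,0,0,0,0,0,0.6]]}}

```text
clock: 17.17
tool_pos: [0.6605, -0.0335, 0.1167]
orientation: [[0.999, 0.04, -0.002], [0.04, -0.999, 0.0], [-0.002, -0.0, -1.0]]
contact_force: [-0.8, 0.9, -4.6]
grip_width: 0.735
gripper_force: 50.9
```

>>> {"api": "jog_arm", "payload": {"series": [[0,0,0.002,0,0,0,0.6],[0,0,0.002,0,0,0,0.6],[0,0,0.001,0,0,0,0.6],[0,0,0.0005,0,0,0,0.6],[0,0,0,0,0,0,0.6]]}}

```text
clock: 17.58
tool_pos: [0.6609, -0.0333, 0.1118]
orientation: [[0.999, 0.04, -0.001], [0.04, -0.999, 0.0], [-0.001, -0.0, -1.0]]
contact_force: [-0.2, 2.6, -4.7]
grip_width: 0.744
gripper_force: 50.9
```

```bash
python3 -c "
from h import *
go([.661,-.033,.1165],pose(-87.6)); print(ctrl.observe()['ft_torque'])"
```

```text
t 17.58 pos [ 0.6609 -0.0333  0.1118] F [-0.2  2.6 -4.7] w 0.744 gf 50.9
 shift now-axes [ 0.0001 -0.0003 -0.0047] rotvec [-0.0002  0.0005 -0.0015] shift in target axes [ 0.0001 -0.0003 -0.0047]
[ 0.4127773   0.08762424 -0.13566167]
```

It enters freely (Fz still just the weight). Continue down with a slight +y easing.

>>> {"api": "jog_arm", "payload": {"series": [[0,-0.0004,0.003,0,0,0,0.6],[0,0,0.003,0,0,0,0.6],[0,0,0.003,0,0,0,0.6],[0,0,0.002,0,0,0,0.6],[0,0,0,0,0,0,0.6]]}}

```text
clock: 18.0
tool_pos: [0.6608, -0.0331, 0.1004]
orientation: [[0.999, 0.04, -0.001], [0.04, -0.999, 0.0], [-0.001, -0.0, -1.0]]
contact_force: [-0.4, 1.4, -5.4]
grip_width: 0.737
gripper_force: 50.9
```

>>> {"api": "jog_arm", "payload": {"series": [[0,0,0.002,0,0,0,0.6],[0,0,0.002,0,0,0,0.6],[0,0,0.002,0,0,0,0.6],[0,0,0.001,0,0,0,0.6],[0,0,0,0,0,0,0.6]]}}

```text
clock: 18.42
tool_pos: [0.6609, -0.0329, 0.0938]
orientation: [[0.999, 0.04, -0.0], [0.04, -0.999, 0.0], [-0.0, -0.0, -1.0]]
contact_force: [-0.0, 3.9, -4.8]
grip_width: 0.734
gripper_force: 50.9
```

>>> {"api": "jog_arm", "payload": {"series": [[0,-0.0003,0.001,0,0,0,0.6],[0,0,0.001,0,0,0,0.6],[0,0,0.001,0,0,0,0.6],[0,0,0.001,0,0,0,0.6],[0,0,0,0,0,0,0.6]]}}

```text
clock: 18.83
tool_pos: [0.661, -0.0326, 0.09]
orientation: [[0.999, 0.04, 0.0], [0.04, -0.999, 0.0], [0.0, -0.0, -1.0]]
contact_force: [-0.8, 4.6, -3.9]
grip_width: 0.743
gripper_force: 51.1
```

>>> {"api": "jog_arm", "payload": {"series": [[0,-0.0003,0.001,0,0,0,0.6],[0,0,0.001,0,0,0,0.6],[0,0,0.001,0,0,0,0.6],[0,0,0,0,0,0,0.6],[0,0,0,0,0,0,0.6]]}}

```text
clock: 19.25
tool_pos: [0.6611, -0.0322, 0.0871]
orientation: [[0.999, 0.04, 0.0], [0.04, -0.999, 0.0], [0.0, -0.0, -1.0]]
contact_force: [0.7, 5.7, -2.5]
grip_width: 0.738
gripper_force: 51.3
```

Now about 30 mm in. Release, rise, shut the fingers.

>>> {"api": "jog_arm", "payload": {"series": [[0,0,0,0,0,0,1],[0,0,0,0,0,0,1],[0,0,0,0,0,0,1],[0,0,0,0,0,0,1],[0,0,0,0,0,0,1]]}}

```text
clock: 19.67
tool_pos: [0.6611, -0.0328, 0.0872]
orientation: [[0.999, 0.04, 0.0], [0.04, -0.999, -0.0], [0.0, 0.0, -1.0]]
contact_force: [-1.4, 0.3, -0.1]
grip_width: 0.998
gripper_force: 0.0
```

>>> {"api": "jog_arm", "payload": {"series": [[0,0,-0.02,0,0,0,1],[0,0,-0.02,0,0,0,1],[0,0,-0.02,0,0,0,1],[0,0,0,0,0,0,0],[0,0,0,0,0,0,0]]}}

```text
clock: 20.08
tool_pos: [0.6615, -0.0327, 0.1481]
orientation: [[0.999, 0.04, 0.002], [0.04, -0.999, -0.0], [0.002, 0.0, -1.0]]
contact_force: [-0.5, -0.4, -0.1]
grip_width: 0.749
gripper_force: 0.0
```

>>> {"api": "jog_arm", "payload": {"series": [[0,0,0,0,0,0,0],[0,0,0,0,0,0,0],[0,0,0,0,0,0,0],[0,0,0,0,0,0,0],[0,0,0,0,0,0,0]]}}

```text
clock: 20.5
tool_pos: [0.6608, -0.0325, 0.1466]
orientation: [[0.999, 0.04, -0.001], [0.04, -0.999, 0.0], [-0.001, -0.0, -1.0]]
contact_force: [-0.5, 0.7, -0.0]
grip_width: 0.007
gripper_force: 0.0
```

```bash
python3 - <<'E'
from h import *
go([.661,-.032,.115],pose(-87.6)); print(ctrl.observe()['ft_torque'])
b=ctrl.capture('side'); cv2.imwrite('pics/s7f.png',b); x=b[165:285,325:445]
big=cv2.resize(x,(600,600),interpolation=2); C=np.array([.661,-.0322]); u=np.array([np.cos(.0415),np.sin(.0415)]);v=np.array([-u[1],u[0]])
for z in(.0305,.0865):cv2.polylines(big,[np.int32((np.array([proj("side",np.r_[C+a*u+c*v,z]) for a,c in[(-.06,-.032),(.06,-.032),(.06,.032),(-.06,.032)]])-[325,165]+.5)*5)],True,(255,0,255),1)
cv2.imwrite('pics/c7.png',big)
E
```

```text
t 20.5 pos [ 0.6608 -0.0325  0.1466] F [-0.5  0.7 -0. ] w 0.007 gf 0.0
 shift now-axes [ 0.0002 -0.0005  0.0316] rotvec [-0.0001  0.0008 -0.0015] shift in target axes [ 0.0002 -0.0005  0.0316]
[ 0.02664405 -0.04116578 -0.02105892]
```

View pics/c7.png

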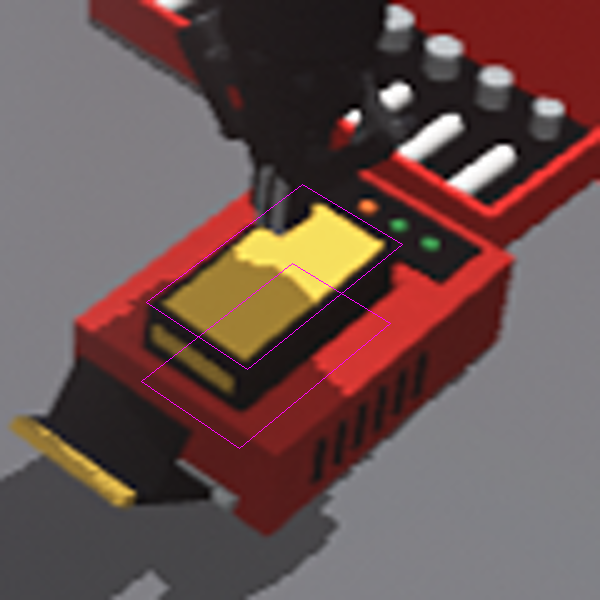

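The pack stands halfway in the bay, square and level, with the shut fingers above its centre. Now press gently.

>>> {"api": "jog_arm", "payload": {"series": [[0,0,0.01,0,0,0,0],[0,0,0.01,0,0,0,0],[0,0,0.008,0,0,0,0],[0,0,0.002,0,0,0,0],[0,0,0,0,0,0,0]]}}

```text
clock: 20.97
tool_pos: [0.6604, -0.0324, 0.1157]
orientation: [[0.999, 0.04, -0.002], [0.04, -0.999, 0.0], [-0.002, -0.0, -1.0]]
contact_force: [-0.4, 0.6, 0.3]
grip_width: 0.003
gripper_force: 0.0
```

>>> {"api": "jog_arm", "payload": {"series": [[0,0,0.0015,0,0,0,0],[0,0,0.0015,0,0,0,0],[0,0,0.001,0,0,0,0],[0,0,0.001,0,0,0,0],[0,0,0,0,0,0,0]]}}

```text
clock: 21.38
tool_pos: [0.6613, -0.0326, 0.1124]
orientation: [[0.999, 0.04, 0.001], [0.04, -0.999, -0.0], [0.001, 0.0, -1.0]]
contact_force: [-0.3, 0.1, 1.3]
grip_width: 0.001
gripper_force: 0.7
```

>>> {"api": "jog_arm", "payload": {"series": [[0,0,0.001,0,0,0,0],[0,0,0.001,0,0,0,0],[0,0,0.001,0,0,0,0],[0,0,0.001,0,0,0,0],[0,0,0,0,0,0,0]]}}

```text
clock: 21.8
tool_pos: [0.6617, -0.0326, 0.109]
orientation: [[0.999, 0.04, 0.002], [0.04, -0.999, -0.0], [0.002, 0.0, -1.0]]
contact_force: [1.8, -0.3, 6.7]
grip_width: -0.002
gripper_force: 2.9
```

>>> {"api": "jog_arm", "payload": {"series": [[0,0,0.001,0,0,0,0],[0,0,0.001,0,0,0,0],[0,0,0,0,0,0,0],[0,0,0,0,0,0,0]]}}

```text
clock: 22.13
tool_pos: [0.6618, -0.0326, 0.1072]
orientation: [[0.999, 0.04, 0.002], [0.04, -0.999, -0.0], [0.002, 0.0, -1.0]]
contact_force: [-0.3, -0.3, 6.2]
grip_width: 0.001
gripper_force: 3.2
```

>>> {"api": "jog_arm", "payload": {"series": [[0,0,0.001,0,0,0,0],[0,0,0.001,0,0,0,0],[0,0,0.001,0,0,0,0],[0,0,0.001,0,0,0,0],[0,0,0,0,0,0,0]]}}

```text
clock: 22.55
tool_pos: [0.6619, -0.0326, 0.1032]
orientation: [[0.999, 0.04, 0.003], [0.04, -0.999, -0.0], [0.003, 0.0, -1.0]]
contact_force: [0.3, 0.5, 7.9]
grip_width: -0.0
gripper_force: 3.5
```

>>> {"api": "jog_arm", "payload": {"series": [[0,0,0.001,0,0,0,0],[0,0,0.001,0,0,0,0],[0,0,0,0,0,0,0],[0,0,0,0,0,0,0]]}}

```text
clock: 22.88
tool_pos: [0.6619, -0.0325, 0.1014]
orientation: [[0.999, 0.04, 0.003], [0.04, -0.999, -0.0], [0.003, 0.0, -1.0]]
contact_force: [0.4, 1.0, 7.7]
grip_width: -0.002
gripper_force: 3.8
```

>>> {"api": "jog_arm", "payload": {"series": [[0,0,0.001,0,0,0,0],[0,0,0.001,0,0,0,0],[0,0,0.001,0,0,0,0],[0,0,0.001,0,0,0,0],[0,0,0,0,0,0,0]]}}

```text
clock: 23.3
tool_pos: [0.6619, -0.0326, 0.0973]
orientation: [[0.999, 0.04, 0.003], [0.04, -0.999, -0.0], [0.003, 0.0, -1.0]]
contact_force: [0.9, 0.2, 7.7]
grip_width: -0.003
gripper_force: 3.5
```

>>> {"api": "jog_arm", "payload": {"series": [[0,0,0.001,0,0,0,0],[0,0,0.001,0,0,0,0],[0,0,0,0,0,0,0],[0,0,0,0,0,0,0]]}}

```text
clock: 23.63
tool_pos: [0.6617, -0.0322, 0.0949]
orientation: [[0.999, 0.04, 0.002], [0.04, -0.999, 0.0], [0.002, -0.0, -1.0]]
contact_force: [0.6, 2.1, 5.2]
grip_width: -0.0
gripper_force: 2.5
```

>>> {"api": "jog_arm", "payload": {"series": [[0,0,0.001,0,0,0,0],[0,0,0.001,0,0,0,0],[0,0,0,0,0,0,0],[0,0,0,0,0,0,0]]}}

```text
clock: 23.97
tool_pos: [0.6616, -0.0322, 0.0928]
orientation: [[0.999, 0.04, 0.002], [0.04, -0.999, 0.0], [0.002, -0.0, -1.0]]
contact_force: [1.4, 2.3, 4.5]
grip_width: 0.002
gripper_force: 2.6
```

>>> {"api": "jog_arm", "payload": {"series": [[0,0,0.001,0,0,0,0],[0,0,0.001,0,0,0,0],[0,0,0,0,0,0,0],[0,0,0,0,0,0,0]]}}

```text
clock: 24.3
tool_pos: [0.6619, -0.0319, 0.0913]
orientation: [[0.999, 0.04, 0.003], [0.04, -0.999, 0.001], [0.003, -0.001, -1.0]]
contact_force: [0.7, 5.1, 9.1]
grip_width: 0.0
gripper_force: 4.4
```

>>> {"api": "jog_arm", "payload": {"series": [[0,0,0.001,0,0,0,0],[0,0,0.001,0,0,0,0],[0,0,0,0,0,0,0],[0,0,0,0,0,0,0]]}}

```text
clock: 24.63
tool_pos: [0.6619, -0.0316, 0.091]
orientation: [[0.999, 0.04, 0.003], [0.04, -0.999, 0.001], [0.003, -0.001, -1.0]]
contact_force: [-7.4, 7.2, 25.7]
grip_width: 0.005
gripper_force: 12.4
```

The force jumped at TCP z 0.091, the height expected with the pack on the floor (6 mm proud). One more light press, then rise and check with the camera.

>>> {"api": "jog_arm", "payload": {"series": [[0,0,0.0007,0,0,0,0],[0,0,0,0,0,0,0],[0,0,0,0,0,0,0],[0,0,0,0,0,0,0]]}}

```text
clock: 24.97
tool_pos: [0.662, -0.0316, 0.091]
orientation: [[0.999, 0.04, 0.003], [0.04, -0.999, 0.001], [0.003, -0.001, -1.0]]
contact_force: [-9.8, 7.3, 30.7]
grip_width: 0.0
gripper_force: 15.4
```

>>> {"api": "jog_arm", "payload": {"series": [[0,0,-0.01,0,0,0,0],[0,0,-0.03,0,0,0,0],[0,0,-0.035,0,0,0,0],[-0.02,0,0,0,0,0,0],[-0.04,0,0,0,0,0,0]]}}

```text
clock: 25.38
tool_pos: [0.6034, -0.0352, 0.1643]
orientation: [[0.999, 0.041, 0.006], [0.041, -0.999, -0.001], [0.006, 0.001, -1.0]]
contact_force: [1.8, -0.4, 0.4]
grip_width: 0.001
gripper_force: 0.0
```

>>> {"api": "jog_arm", "payload": {"series": [[-0.04,0,0,0,0,0,0],[-0.04,0,0,0,0,0,0],[-0.04,0,0,0,0,0,0],[0,0,0,0,0,0,0],[0,0,0,0,0,0,0]]}}

```text
clock: 25.8
tool_pos: [0.4796, -0.0398, 0.1625]
orientation: [[0.999, 0.04, -0.001], [0.04, -0.999, 0.0], [-0.001, -0.0, -1.0]]
contact_force: [0.6, -0.4, 0.6]
grip_width: -0.002
gripper_force: 0.0
```

```bash
python3 - <<'E'
from h import *
go([.478,-.034,.06],pose(-87.6))
Y=((20,90,60),(35,255,255))
b=ctrl.capture('side'); c=blob(b,*Y,(335,190,410,252)); cv2.imwrite('pics/s8f.png',b); r=rect('side',c,.066); print("side pack",r,cv2.contourArea(c))
p=cv2.minAreaRect(c); print(p)
a=ctrl.capture('top'); c=blob(a,*Y,(325,110,390,178)); print("top pack",rect('top',c,.066),cv2.contourArea(c))
c=blob(b,*Y,(315,240,365,290)); m=cv2.minAreaRect(c)[0]; o,d=ray("side",m); k=(-.0355-o[1])/d[1]; P=o+k*d; print("gate tip",P)
E
```

```text
t 25.8 pos [ 0.4796 -0.0398  0.1625] F [ 0.6 -0.4  0.6] w -0.002 gf 0.0
 shift now-axes [-0.0013 -0.0059  0.1025] rotvec [-0.      0.0009 -0.002 ] shift in target axes [-0.0014 -0.0059  0.1025]
side pack ((660.3389282226562, -30.394378662109375), (110.47248077392578, 55.369606018066406), 2.4081990718841553) 651.0
((378.1858825683594, 225.24163818359375), (19.510744094848633, 42.191986083984375), 52.4314079284668)
top pack ((660.33740234375, -29.022546768188477), (115.52415466308594, 59.683265686035156), 2.155684471130371) 891.0
gate tip [ 0.51733717 -0.0355      0.06068311]
```

The pack is at (0.660,-0.030), yaw 2.3°, in both views at z 0.066: home. Now lower the shut fingers in front of the gate.

>>> {"api": "jog_arm", "payload": {"series": [[-0.002,-0.0055,0.02,0,0,0,0],[0,0,0.03,0,0,0,0],[0,0,0.03,0,0,0,0],[0,0,0.02,0,0,0,0],[0,0,0,0,0,0,0]]}}

```text
clock: 26.32
tool_pos: [0.4782, -0.0341, 0.059]
orientation: [[0.999, 0.041, -0.005], [0.041, -0.999, 0.001], [-0.005, -0.001, -1.0]]
contact_force: [-0.5, -0.0, -0.5]
grip_width: 0.002
gripper_force: 0.0
```

>>> {"api": "jog_arm", "payload": {"series": [[0.007,0,0,0,0,0,0],[0.007,0,0,0,0,0,0],[0.007,0,-0.001,0,0,0,0],[0.006,0,-0.003,0,0,0,0],[0.006,0,-0.003,0,0,0,0]]}}

```text
clock: 26.73
tool_pos: [0.509, -0.0329, 0.07]
orientation: [[0.999, 0.041, -0.009], [0.041, -0.999, 0.001], [-0.009, -0.001, -1.0]]
contact_force: [-14.7, -0.6, 10.2]
grip_width: -0.004
gripper_force: 7.8
```

>>> {"api": "jog_arm", "payload": {"series": [[0.003,0,-0.0015,0,0,0,0],[0.003,0,-0.0015,0,0,0,0],[0,0,0,0,0,0,0],[0,0,0,0,0,0,0]]}}

```text
clock: 27.07
tool_pos: [0.5189, -0.0328, 0.0738]
orientation: [[0.999, 0.041, 0.001], [0.041, -0.999, -0.0], [0.001, 0.0, -1.0]]
contact_force: [-2.3, 1.1, 1.2]
grip_width: 0.001
gripper_force: 1.4
```

```bash
python3 - <<'E'
from h import *
go([.57,-.034,.1],pose(-87.6))
b=ctrl.capture('side'); cv2.imwrite('pics/s9f.png',b)
m=cv2.inRange(cv2.cvtColor(b,cv2.COLOR_BGR2HSV),(20,90,60),(35,255,255)); m[:, :315]=0;m[:,375:]=0;m[:222]=0;m[300:]=0
for c in cv2.findContours(m,cv2.RETR_EXTERNAL,cv2.CHAIN_APPROX_NONE)[0]:
    if cv2.contourArea(c)>4:
        p=cv2.minAreaRect(c)[0]
        for th in np.arange(0,1.1,.1): pass
        print(p,cv2.boundingRect(c))
H=np.array([.584,-.0335,.012])
for th in (.2,.4,.6,.7,.8,.9,1): print(th,[tuple(np.round(proj("side",H+np.array([-.088*np.sin(th),k,.088*np.cos(th)])),1)) for k in(.035,0,-.035)])
E
```

```text
t 27.07 pos [ 0.5189 -0.0328  0.0738] F [-2.3  1.1  1.2] w 0.001 gf 1.4
 shift now-axes [ 0.0511  0.0033 -0.0261] rotvec [ 0.0004 -0.0014 -0.0013] shift in target axes [ 0.051   0.0034 -0.0262]
(353.5, 254.50001525878906) (350, 253, 7, 5)
(365.0, 231.5) (356, 222, 19, 20)
0.2 [(np.float64(343.0), np.float64(227.3)), (np.float64(353.6), np.float64(235.0)), (np.float64(364.5), np.float64(242.9))]
0.4 [(np.float64(338.0), np.float64(232.3)), (np.float64(348.5), np.float64(240.1)), (np.float64(359.4), np.float64(248.1))]
0.6 [(np.float64(333.3), np.float64(238.0)), (np.float64(343.8), np.float64(245.8)), (np.float64(354.6), np.float64(253.9))]
0.7 [(np.float64(331.2), np.float64(241.0)), (np.float64(341.6), np.float64(248.9)), (np.float64(352.4), np.float64(257.0))]
0.8 [(np.float64(329.2), np.float64(244.0)), (np.float64(339.6), np.float64(252.0)), (np.float64(350.3), np.float64(260.2))]
0.9 [(np.float64(327.4), np.float64(247.2)), (np.float64(337.8), np.float64(255.2)), (np.float64(348.4), np.float64(263.4))]
1 [(np.float64(325.8), np.float64(250.3)), (np.float64(336.1), np.float64(258.3)), (np.float64(346.8), np.float64(266.6))]
```

The gate is following (about 0.6 rad). Push on while rising.

>>> {"api": "jog_arm", "payload": {"series": [[0.007,0,-0.005,0,0,0,0],[0.007,0,-0.005,0,0,0,0],[0.007,0,-0.005,0,0,0,0],[0.007,0,-0.005,0,0,0,0],[0,0,0,0,0,0,0]]}}

```text
clock: 27.53
tool_pos: [0.5481, -0.0317, 0.0938]
orientation: [[0.999, 0.041, 0.003], [0.041, -0.999, -0.0], [0.003, 0.001, -1.0]]
contact_force: [0.3, -0.6, 0.6]
grip_width: -0.001
gripper_force: 0.0
```

>>> {"api": "jog_arm", "payload": {"series": [[0.006,0,-0.003,0,0,0,0],[0.005,0,-0.003,0,0,0,0],[0.004,0,0,0,0,0,0],[0,0,0,0,0,0,0],[0,0,0,0,0,0,0]]}}

```text
clock: 27.95
tool_pos: [0.5612, -0.0311, 0.0984]
orientation: [[0.999, 0.04, 0.001], [0.04, -0.999, -0.0], [0.001, 0.0, -1.0]]
contact_force: [-0.2, 0.0, -0.1]
grip_width: -0.0
gripper_force: 0.0
```

>>> {"api": "jog_arm", "payload": {"series": [[0.002,0,0,0,0,0,0],[0.001,0,0,0,0,0,0],[0,0,0,0,0,0,0],[0,0,0,0,0,0,0]]}}

```text
clock: 28.28
tool_pos: [0.5639, -0.0309, 0.0984]
orientation: [[0.999, 0.04, 0.0], [0.04, -0.999, -0.0], [0.0, 0.0, -1.0]]
contact_force: [-1.3, 0.4, -0.4]
grip_width: 0.004
gripper_force: 0.3
```

>>> {"api": "jog_arm", "payload": {"series": [[0.001,0,0,0,0,0,0],[0.001,0,0,0,0,0,0],[0.001,0,0,0,0,0,0],[0,0,0,0,0,0,0],[0,0,0,0,0,0,0]]}}

```text
clock: 28.7
tool_pos: [0.567, -0.0308, 0.0984]
orientation: [[0.999, 0.04, 0.0], [0.04, -0.999, -0.0], [0.0, 0.0, -1.0]]
contact_force: [0.1, -0.6, 0.5]
grip_width: 0.005
gripper_force: 0.2
```

>>> {"api": "jog_arm", "payload": {"series": [[0.001,0,0,0,0,0,0],[0.001,0,0,0,0,0,0],[0.001,0,0,0,0,0,0],[0,0,0,0,0,0,0],[0,0,0,0,0,0,0]]}}

```text
clock: 29.12
tool_pos: [0.57, -0.0307, 0.0984]
orientation: [[0.999, 0.04, 0.0], [0.04, -0.999, -0.0], [0.0, 0.0, -1.0]]
contact_force: [-0.9, -0.3, 0.5]
grip_width: -0.002
gripper_force: 0.0
```

>>> {"api": "jog_arm", "payload": {"series": [[0.001,0,0,0,0,0,0],[0.001,0,0,0,0,0,0],[0,0,0,0,0,0,0],[0,0,0,0,0,0,0]]}}

```text
clock: 29.45
tool_pos: [0.5713, -0.0306, 0.0983]
orientation: [[0.999, 0.04, -0.002], [0.04, -0.999, 0.0], [-0.002, -0.0, -1.0]]
contact_force: [-5.4, -0.5, 3.2]
grip_width: 0.0
gripper_force: 2.6
```

```bash
cat > g.py <<'E'
from h import *
go([.575,-.034,.1],pose(-87.6))
b=ctrl.capture('side'); cv2.imwrite('pics/s10f.png',b)
m=cv2.inRange(cv2.cvtColor(b,cv2.COLOR_BGR2HSV),(20,90,60),(35,255,255)); m[:, :325]=0;m[:,410:]=0;m[:190]=0;m[300:]=0
for c in cv2.findContours(m,cv2.RETR_EXTERNAL,cv2.CHAIN_APPROX_NONE)[0]:
    if cv2.contourArea(c)>4: print(cv2.minAreaRect(c)[0],cv2.boundingRect(c))
H=np.array([.584,-.0335,.012])
for th in (-.05,0,.05,.1,.2): print(th,[np.round(proj("side",H+np.array([-.088*np.sin(th),k,.088*np.cos(th)])),1).tolist() for k in(.035,0,-.035)])
E
python3 g.py
```

```text
t 29.45 pos [ 0.5713 -0.0306  0.0983] F [-5.4 -0.5  3.2] w 0.0 gf 2.6
 shift now-axes [ 0.0035  0.0035 -0.0017] rotvec [-0.0001  0.0016 -0.0015] shift in target axes [ 0.0035  0.0036 -0.0017]
(367.1153564453125, 237.076904296875) (363, 234, 9, 8)
(364.8600158691406, 225.47999572753906) (362, 223, 6, 5)
(382.158447265625, 221.91586303710938) (371, 210, 30, 28)
-0.05 [[349.5, 222.4], [360.0, 230.0], [371.0, 237.7]]
0 [[348.2, 223.3], [358.8, 230.8], [369.7, 238.6]]
0.05 [[346.9, 224.2], [357.5, 231.8], [368.4, 239.6]]
0.1 [[345.6, 225.2], [356.2, 232.8], [367.1, 240.6]]
0.2 [[343.0, 227.3], [353.6, 235.0], [364.5, 242.9]]
```

Force is rising and the yellow edge's right end is at about (371,240), matching angle 0. One firmer push, then back off and verify.

>>> {"api": "jog_arm", "payload": {"series": [[0.001,0,0,0,0,0,0],[0.001,0,0,0,0,0,0],[0,0,0,0,0,0,0],[0,0,0,0,0,0,0]]}}

```text
clock: 29.83
tool_pos: [0.5716, -0.0306, 0.0981]
orientation: [[0.999, 0.041, -0.006], [0.041, -0.999, 0.0], [-0.006, -0.0, -1.0]]
contact_force: [-16.0, -1.4, 10.3]
grip_width: 0.003
gripper_force: 8.0
```

>>> {"api": "jog_arm", "payload": {"series": [[-0.01,0,0,0,0,0,0],[-0.03,0,0,0,0,0,0],[-0.03,0,-0.02,0,0,0,0],[-0.03,0,-0.03,0,0,0,0],[-0.03,0,-0.03,0,0,0,0]]}}

```text
clock: 30.25
tool_pos: [0.4435, -0.0356, 0.1775]
orientation: [[0.999, 0.04, -0.001], [0.04, -0.999, 0.0], [-0.001, -0.0, -1.0]]
contact_force: [1.7, 0.2, 1.1]
grip_width: -0.0
gripper_force: 0.0
```

>>> {"api": "jog_arm", "payload": {"series": [[0,0.02,-0.02,0,0,0,0],[0,0.02,-0.02,0,0,0,0],[0,0,0,0,0,0,0],[0,0,0,0,0,0,0]]}}

```text
clock: 30.58
tool_pos: [0.4473, -0.0763, 0.2182]
orientation: [[0.999, 0.039, 0.003], [0.039, -0.999, -0.001], [0.003, 0.001, -1.0]]
contact_force: [0.2, -0.7, -1.4]
grip_width: 0.002
gripper_force: 0.0
```

```bash
python3 g.py; python3 - <<'E'
from h import *
Y=((20,100,80),(35,255,255)); E={}
for n,rg in(("top",(335,165,385,195)),("side",(335,215,375,255))):
    c=blob(ctrl.capture(n),*Y,rg); E[n]=cv2.minAreaRect(c)[0]; print(n,E[n],cv2.boundingRect(c))
(o1,d1),(o2,d2)=ray("top",E["top"]),ray("side",E["side"]); s=np.linalg.lstsq(np.c_[d1,-d2],o2-o1,rcond=None)[0]; print(o1+s[0]*d1,o2+s[1]*d2)
E
```

```text
t 30.58 pos [ 0.4473 -0.0763  0.2182] F [ 0.2 -0.7 -1.4] w 0.002 gf 0.0
 shift now-axes [ 0.1289 -0.0374  0.1185] rotvec [ 0.0008 -0.0028 -0.0031] shift in target axes [ 0.1294 -0.0369  0.1182]
(362.1538391113281, 233.76922607421875) (353, 227, 19, 15)
(380.84710693359375, 222.81179809570312) (362, 210, 39, 28)
-0.05 [[349.5, 222.4], [360.0, 230.0], [371.0, 237.7]]
0 [[348.2, 223.3], [358.8, 230.8], [369.7, 238.6]]
0.05 [[346.9, 224.2], [357.5, 231.8], [368.4, 239.6]]
0.1 [[345.6, 225.2], [356.2, 232.8], [367.1, 240.6]]
0.2 [[343.0, 227.3], [353.6, 235.0], [364.5, 242.9]]
top (359.9464111328125, 177.9276885986328) (346, 175, 29, 6)
side (368.0, 226.0) (362, 217, 13, 19)
[ 0.5837721  -0.03158195  0.11029798] [ 0.60070283 -0.04647528  0.11410996]
```

The gate tip moved back about 12 mm from its first position, onto the hinge line, and stopped against 16 N, so it is shut. The hand is clear.

```bash
python3 -c "
from bench import ctrl
print(ctrl.sign_off())"
```

```text
the job is handed in; nothing more can be done
None
```

I handed the job in with the pack pressed home in the charger's bay, the gate pushed shut over it, and the hand clear; the hand-in returned no verdict, so these results are from my own camera and force readings.

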